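# Clamp a slide cassette with the inner knob of a coaxial control

## Task

Take the slide cassette with the upright grip rib from the white tray and set it flat into the channel on the slide reader, between the spring jaw and the end fence. Then turn only the small inner knob of the coaxial control clockwise, until the jaw has pushed the cassette against the fence and holds it there with a gentle 10 newtons or so (never 18), and let go. The wide outer ring is the focus, already set: it must not be leaned on or turned, and the other things stay where they are.

Things in the scene. Friction and masses are not known exactly. Their poses are not given: they have to be found in the camera images.
- reader: slide reader, fixed: flat white and grey housing 170 (x) by 280 (y) by 45 mm high, its flat top is the deck. Origin at the centre of its underside, axes along the housing, z up. The coaxial control stands on the deck at x = 0, y = -95 mm; the cassette channel runs along y at x = 0, with the spring jaw at its -y end and a fixed aluminium end fence, 11 mm high, at its +y end
- channel (a point): point on the deck at x = 0, y = 55 mm of the reader, axes as the reader's, z up. Two aluminium rails 7 mm high, 47 mm apart inside, run along y from 42 mm before to 43 mm beyond it. The end fence's inner face was set by hand 20 to 30 mm beyond it (+y) and is not measured. A cassette set down 4 mm clear of the jaw is clear of the fence; the jaw then slides it to the fence
- clamp: clamp carriage with spring jaw, metal blocks on the deck, 14 mm high, moving along reader +y, 8 mm per rad of the knob's shaft. Origin at deck height in the middle of the jaw's pressing face (32 mm wide) when unloaded; carriage 36 mm long behind it (-y). Jaw spring 2.5 N per mm: with the cassette against the fence each further rad adds 20 N. Stays where the knob leaves it
- knob_top (a point): centre of the top face of the small inner knob: black ribbed cylinder, 28 mm diameter, upright axis, 16 mm high above the outer ring; fingers hold only these 16 mm, tips above the ring. Clockwise (from above) closes the clamp: 1.2 to 3.9 rad of its shaft. Friction 0.17 N m, plus 0.008 N m per newton at the jaw. A torsion spring (1 N m per rad) joins knob and shaft; the shaft stays where left
- ring_mark (a point): white index mark on the top face of the wide outer ring (focus), 30 mm from the common axis. The ring is grey, 66 mm in diameter with a ribbed edge, 16 mm high on the deck, so its top lies 16 mm below the knob's top. It turns very easily (0.04 N m) about the same upright axis
- focus_ring: the outer ring itself; origin on the axis at the deck, z up, turning with the ring
- cassette_center (a point): centre (half-way up) of the loose grey slide cassette, 0.08 to 0.17 kg: flat body 40 (x) by 60 (y) by 14 mm high, on it along its middle an upright grip rib 12 (x) by 44 (y) by 20 mm high; 34 mm in all, symmetric end for end. Its y axis goes along the channel. Gripped across the rib's 12 mm, finger tips above the flat body, whose top is 3 mm below this centre
- cassette: the same cassette; origin at the centre of its underside, same axes
- tray: shallow white tray, fixed on the bench, 250 by 180 mm, rim 14 mm high, floor 4 mm above the bench; the cassette lies flat on its floor among glass slides; origin at the centre of its underside
- slide_box: bystander on the tray: plain flat grey box with a dark seam, 32 by 75 by 20 mm, without a rib; origin at its underside
- beaker: bystander: clear open beaker, 64 mm wide, 85 mm high; origin at its underside
- bottle: bystander: amber bottle, 60 mm wide, 110 mm high; origin at its underside
- petri_dish: bystander: clear flat round dish, 90 mm wide, 16 mm high; origin at its underside
- jar: bystander: small white jar, 48 mm wide, 50 mm high; origin at its underside

How it is judged:
By the outcome, as a careful person would: the job done as asked, in the order asked, and still so for the second after the job is handed in, with the robot touching nothing.
It also fails if it takes over 72 s, if anything falls off the work surface, if the arm or the gripper's body presses on something with over 40 N, if the wrist force passes 120 N, or if a joint passes its speed limit or range.

## Robot

A 6-joint arm with a two-finger parallel gripper is mounted at the origin on the work surface. World frame = base frame: x ahead of the robot, y to its left, z up, the work surface at z = 0. Lengths are in m, angles in rad, forces in N, time in s.
With the tool pointing down it reaches from about 0.375 to 0.975 m from the base axis. Payload 3.8 kg.
Tool frame: the origin (TCP) lies at the very end of the fingers, on their centre line; the grasp point (between the pads) lies ctrl.grasp_offset behind it (ctrl.grasp_offset is the distance from the TCP to the grasp point, in m); z points along the fingers, y is the direction in which the jaws open and shut (so a half turn about z gives the same grasp; the last joint's range is limited). The gripper opens to 88 mm and grips with 3 to 60 N. Pads are 18 mm wide; open, the fingers measure 123 mm over their backs; the gripper's body (75 mm by 187 mm) begins 45 mm behind the grasp point.
Start: joints at [-1.186, 0.264, 1.604, -0, 1.274, -0.037], TCP at [0.276, -0.616, 0.239] pointing down, gripper open.
Joint ranges: [-2.63, 2.63], [-0.94, 2.18], [0.31, 2.57], [-1.31, 4.45], [0, 2.66], [-2.55, 2.55]. Speed limits (rad/s): [2.57, 2.57, 3.14, 3.14, 3.14, 3.14].

## Interface

Orientations are given as a rotation vector (axis times angle).
In Python, from workcell import ctrl gives the robot as it stands.
- The arm moves only by the shell command python3 -m creep 'ROWS' [OPENING] [FORCE]. ROWS is JSON, a list of rows, each a list of 2 entries, a list of its own where there are three numbers: the shift along the tool's x, y, z in mm, then the turn, a rotation vector about the tool's x, y, z in degrees. A call has 1 to 12 rows; each row is the pose to reach, as a shift and turn from the pose commanded when the call began, along the tool's axes at that moment; what a row does not reach only later rows make up. A row lasts 1/12 s, in which the tool goes at most 41.7 mm and 7.16 degrees, less where a joint would pass 70% of its speed; a pose out of reach is approached as far as the arm can. A call with a gripper value outside its range is refused whole. OPENING is the finger opening in mm, from 0 to 88.1, set as the call begins (- or left out, the last holds). The fingers move at their own pace and stop on an object; FORCE is the grip in N (left out, the last holds). Time passes only in rows, so rows that repeat a pose let the fingers close. It gives the time, the measured TCP pose, the force and the opening at its end, in the units of the state.
- ctrl.get_obs(): the state, without advancing time (a new reading comes with each control period).
- ctrl.camera(name): name is "scene" or "top" or "wrist"; returns a dict with "color" (420x560x3 uint8, red, green, blue), "mtx" (3x3 intrinsics, pixels), "pose" (4x4, takes a point from camera to world coordinates). Camera axes: x right, y down, z forward; pixel columns grow to the right and rows downward; lengths in m; the calibration is good to about 2 mm. The wrist camera is an equidistant fisheye: a pixel r from the principal point sees the ray r / f radians off the axis. A picture is of the moment at which its call begins. There is no depth.
- ctrl.finish_job(): hands the job in, once; it reports no verdict.
Trained networks look in the newest picture that a camera, given by its name, has taken for a name from the list of things; names that differ only in an ending like _2 or _b are one class to them, and where a whole thing is asked for, a point or a joint stands for the part that bears it (a point fixed in the world has none). Each returns a list of dicts, best first, with "conf" (0 to 1); they miss things now and then, are a little off and sometimes report something else, mostly with a low value. They report only what shows in the picture. A call takes as long as a camera call.
- ctrl.outline_of(query, camera): "region" (420x560 bool, what is visible of it).
- ctrl.place_of(query, camera): "xyz" ([x, y, z] in m, in the coordinates of the camera as it stood for that picture, good to about 4 mm: a listed point, or the origin of a listed thing).
The state is a dict: "t": time; "joint_pos": joint angles; "qd": joint speeds; "effort": joint torques, N m; "tool_pos": TCP position; "eef_rot": TCP orientation; "force": force on the tool from outside, world axes, zero at the start; "moment": the same for the moment, N m; "opening": finger opening in m.
Only numpy, scipy, OpenCV 4.12 (cv2) and the standard library are available. Lean on these libraries where they do the work, as an engineer would, in place of code of your own. Each camera call takes 0.05 s, during which the arm holds its last target.

## Working session

There is one attempt and no reset: what is moved stays moved. The work goes in short steps, Python scripts to look and compute and a shell command to move; the robot and the scene stay as the last step left them, time stands still between calls to the robot, and variables do not carry over. Pictures are saved under pics/ and viewed, and the job is handed in when it is done.

```bash
ls; mkdir -p pics; cat > h.py <<'E'
import numpy as np, cv2
from scipy.spatial.transform import Rotation as R
from workcell import ctrl
def snap(n,f):
    c=ctrl.camera(n); cv2.imwrite('pics/'+f,cv2.cvtColor(c['color'],cv2.COLOR_RGB2BGR)); return c
def w(c,p): return (c['pose']@np.r_[p,1])[:3]
def find(c,n,qs):
    for q in qs:
        for r in ctrl.place_of(q,n)[:3]: print(n,q,round(r['conf'],2),w(c,r['xyz']).round(4))
E
python3 - <<'E'
from h import *
o=ctrl.get_obs(); print({k:np.round(v,4) for k,v in o.items()},ctrl.grasp_offset)
for n in ['scene','top']:
    c=snap(n,n+'0.png'); print(c['pose'].round(3),c['mtx'].round(1))
    find(c,n,['reader','channel','clamp','knob_top','ring_mark','focus_ring','cassette_center','cassette','tray','slide_box','beaker','bottle','petri_dish','jar'])
print(ctrl.get_obs()['t'])
E
```

```text
pics
{'t': np.float64(0.0), 'joint_pos': array([-1.1859,  0.2647,  1.6054,  0.    ,  1.2737, -0.0369]), 'qd': array([ 0.0002, -0.0006, -0.0004,  0.0006, -0.0008, -0.    ]), 'effort': array([-1.20000e-03, -5.02116e+01, -3.56875e+01,  7.28000e-02,
        2.92000e-02, -2.00000e-04]), 'tool_pos': array([ 0.2761, -0.6152,  0.2374]), 'eef_rot': array([-3.0699e+00, -6.5720e-01,  5.0000e-04]), 'force': array([ 0.0393,  0.5261, -0.7525]), 'moment': array([ 0.0122, -0.0754, -0.0034]), 'opening': np.float64(0.0881)} 0.0187
[[ 0.442  0.567 -0.695  1.343]
 [ 0.897 -0.287  0.336 -0.43 ]
 [-0.009 -0.772 -0.635  0.773]
 [ 0.     0.     0.     1.   ]] [[402.3   0.  279.5]
 [  0.  402.3 210.6]
 [  0.    0.    1. ]]
scene reader 0.68 [ 0.5156 -0.0767 -0.0019]
scene channel 0.88 [ 0.514  -0.0202  0.0417]
scene channel 0.33 [0.5925 0.2886 0.0231]
scene clamp 0.56 [ 0.5162 -0.0732  0.0455]
scene clamp 0.3 [0.4713 0.2967 0.0104]
scene knob_top 0.51 [ 0.5111 -0.1724  0.0759]
scene ring_mark 0.59 [ 0.5126 -0.0796 -0.0032]
scene ring_mark 0.49 [ 0.4896 -0.1602  0.0605]
scene focus_ring 0.81 [ 0.5144 -0.1648 
[... 780 characters left out ...]
 0.  271.9]
 [  0.  491.3 213.3]
 [  0.    0.    1. ]]
top reader 0.96 [ 0.5116 -0.0755  0.0035]
top channel 0.67 [ 0.5114 -0.0207  0.0434]
top clamp 0.56 [ 0.5082 -0.073   0.0436]
top knob_top 0.44 [ 0.5128 -0.1712  0.0748]
top ring_mark 0.89 [ 0.4816 -0.1597  0.0644]
top focus_ring 0.98 [ 0.5095 -0.168   0.043 ]
top focus_ring 0.58 [ 0.59    0.2927 -0.0009]
top cassette_center 0.83 [0.5881 0.2949 0.021 ]
top cassette 0.6 [0.5906 0.2923 0.0008]
top slide_box 0.83 [0.4692 0.2911 0.0054]
top beaker 0.64 [0.7233 0.2198 0.0023]
top bottle 0.75 [ 0.6591 -0.3171 -0.002 ]
top bottle 0.32 [0.7224 0.2191 0.0032]
top petri_dish 0.88 [ 0.3792 -0.3322  0.0041]
top jar 0.56 [ 0.5638 -0.4215  0.0018]
1.5
```

View pics/scene0.png

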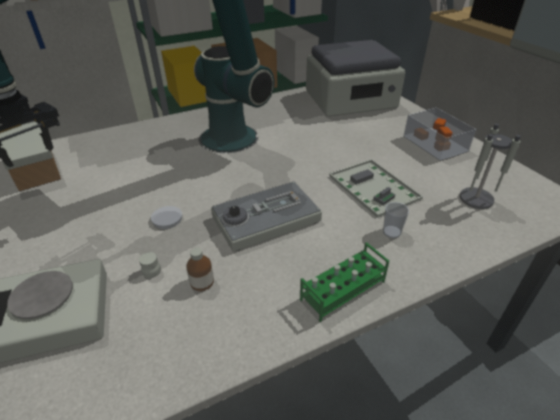

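View pics/top0.png

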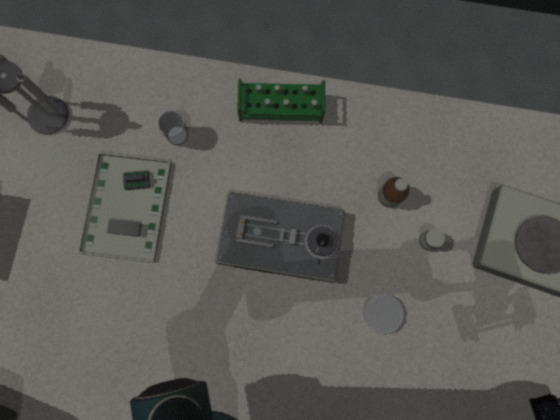

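```bash
cat >> h.py <<'E'
def toplane(c,uv,z):
    K=c['mtx'];uv=np.atleast_2d(uv).astype(float)
    d=np.c_[(uv[:,0]-K[0,2])/K[0,0],(uv[:,1]-K[1,2])/K[1,1],np.ones(len(uv))]@c['pose'][:3,:3].T
    o=c['pose'][:3,3]; return o+d*((z-o[2])/d[:,2])[:,None]
E
python3 - <<'E'
from h import *
c=snap('top','top1.png')
im=cv2.cvtColor(c['color'],cv2.COLOR_RGB2BGR)
for q,z in [('reader',.045),('cassette',.018),('slide_box',.02),('clamp',.059),('tray',.01)]:
    for r in ctrl.outline_of(q,'top')[:2]:
        m=r['region'].astype(np.uint8)
        cs,_=cv2.findContours(m,cv2.RETR_EXTERNAL,cv2.CHAIN_APPROX_NONE); k=max(cs,key=cv2.contourArea)[:,0]
        p=toplane(c,k,z)[:,:2]*1000
        print(q,round(r['conf'],2),m.sum(),cv2.minAreaRect(p.astype(np.float32)))
a=cv2.resize(im[180:290,210:355],None,fx=5,fy=5,interpolation=3); cv2.imwrite('pics/a.png',cv2.convertScaleAbs(a,alpha=1.8))
b=cv2.resize(im[145:265,75:190],None,fx=5,fy=5,interpolation=3); cv2.imwrite('pics/b.png',cv2.convertScaleAbs(b,alpha=1.8))
E
```

```text
reader 0.85 8907 ((508.3797302246094, -74.32000732421875), (173.58251953125, 280.21734619140625), 0.3326868712902069)
cassette 0.96 443 ((588.5979614257812, 290.2501220703125), (43.76210403442383, 60.067481994628906), 13.27535629272461)
slide_box 0.96 481 ((470.7323303222656, 291.2952880859375), (35.10678482055664, 79.35367584228516), 4.0226521492004395)
clamp 0.7 156 ((508.1168518066406, -90.51910400390625), (35.19939422607422, 34.92772674560547), 89.87661743164062)
clamp 0.33 512 ((466.53424072265625, 279.7997741699219), (39.192359924316406, 79.65304565429688), 7.25391149520874)
tray 0.64 163 ((521.64794921875, -171.78358459472656), (33.472900390625, 30.65442657470703), 8.750638008117676)
tray 0.6 7042 ((524.3391723632812, 303.42919921875), (253.60763549804688, 186.47698974609375), 2.7801055908203125)
```

View pics/a.png

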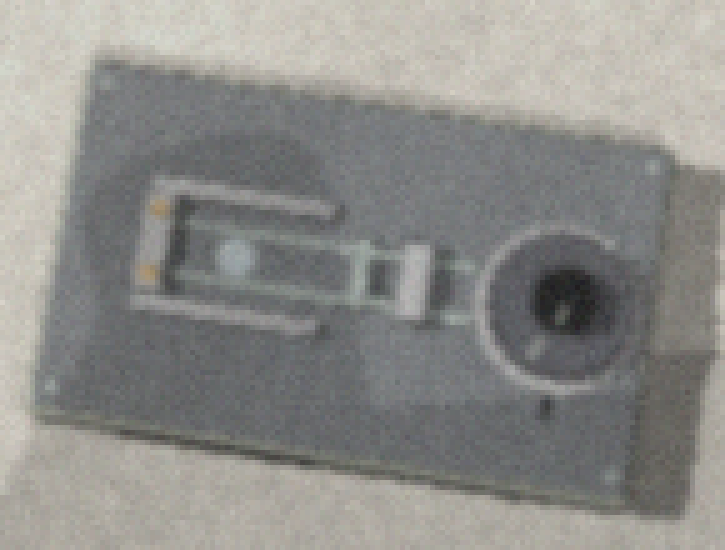

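View pics/b.png

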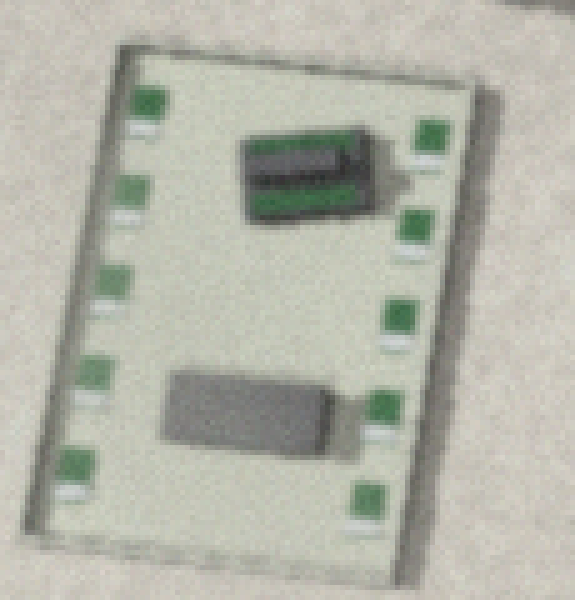

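```bash
cat >> h.py <<'E'
def plan(x,y,z,yaw):
    """yaw: world direction (deg) of the tool y axis, tool down"""
    o=ctrl.get_obs(); p=o['tool_pos']; Rm=R.from_rotvec(o['eef_rot']).as_matrix()
    best=None
    for a in (yaw,yaw+180):
        a=np.deg2rad(a); yv=np.array([np.cos(a),np.sin(a),0]); zv=np.array([0,0,-1.]); xv=np.cross(yv,zv)
        T=np.c_[xv,yv,zv]; rv=np.rad2deg(R.from_matrix(Rm.T@T).as_rotvec())
        if best is None or abs(rv).max()<abs(best).max(): best=rv
    d=Rm.T@(np.array([x,y,z])-p)*1000
    print('t',round(o['t'],2),'pos',p.round(4),'toolyaw',np.rad2deg(np.arctan2(Rm[1,1],Rm[0,1])).round(2),'tilt',Rm[:,2].round(4),'F',o['force'].round(2),'op',round(o['opening'],4),'j',o['joint_pos'].round(2))
    print('ROW',d.round(1),best.round(2))
E
python3 - <<'E'
from h import *
c=snap('wrist','w0.png'); print(c['pose'].round(3),c['mtx'].round(1))
plan(.50,-.08,.239,0)
plan(.590,.293,.2,13.3)
E
```

```text
[[ 0.41  -0.867 -0.283  0.35 ]
 [-0.912 -0.389 -0.128 -0.582]
 [ 0.001  0.311 -0.95   0.386]
 [ 0.     0.     0.     1.   ]] [[325.2   0.  274. ]
 [  0.  325.2 204.9]
 [  0.    0.    1. ]]
t 1.85 pos [ 0.2763 -0.6158  0.2387] toolyaw -65.83 tilt [-0.  0. -1.] F [ 1.07 -0.44 -0.27] op 0.088 j [-1.19  0.26  1.6  -0.    1.27 -0.04]
ROW [ 4.234e+02 -3.973e+02 -3.000e-01] [ -0.    -0.   -65.83]
t 1.85 pos [ 0.2763 -0.6158  0.2387] toolyaw -65.83 tilt [-0.  0. -1.] F [ 1.07 -0.44 -0.27] op 0.088 j [-1.19  0.26  1.6  -0.    1.27 -0.04]
ROW [ 658.3 -700.7   38.7] [ -0.    -0.   -79.13]
```

```bash
python3 -m creep '[[[423,-397,0],[0,0,-66]],[[423,-397,0],[0,0,-66]],[[423,-397,0],[0,0,-66]],[[423,-397,0],[0,0,-66]],[[423,-397,0],[0,0,-66]],[[423,-397,0],[0,0,-66]],[[423,-397,0],[0,0,-66]],[[423,-397,0],[0,0,-66]],[[423,-397,0],[0,0,-66]],[[423,-397,0],[0,0,-66]],[[423,-397,0],[0,0,-66]],[[423,-397,0],[0,0,-66]]]' 50
python3 -c "
from h import *
plan(.50,-.08,.239,0)"
```

```text
t: 2.85
tool_pos: [0.4693, -0.1525, 0.2392]
eef_rot: [2.218, 2.224, 0.001]
force: [0.9, 0.2, -0.4]
opening: 0.0502
t 2.85 pos [ 0.4693 -0.1525  0.2392] toolyaw 0.16 tilt [ 1.1e-03 -4.0e-04 -1.0e+00] F [ 0.86  0.24 -0.4 ] op 0.0502 j [-0.36 -0.09  1.98 -0.    1.24 -0.37]
ROW [72.4 30.9  0.2] [0.06 0.02 0.16]
```

```bash
python3 - <<'E'
from h import *
c=snap('wrist','w1.png'); print(c['pose'].round(3))
find(c,'wrist',['reader','channel','clamp','knob_top','ring_mark','focus_ring'])
E
```

```text
[[ 1.     0.003  0.003  0.469]
 [ 0.003 -0.95  -0.312 -0.071]
 [ 0.002  0.312 -0.95   0.386]
 [ 0.     0.     0.     1.   ]]
wrist reader 0.71 [ 0.5141 -0.0734  0.0017]
wrist reader 0.44 [ 0.5152 -0.169   0.0739]
wrist channel 0.88 [ 0.509  -0.0191  0.047 ]
wrist clamp 0.91 [ 0.5111 -0.0758  0.0446]
wrist knob_top 0.74 [ 0.5137 -0.1685  0.0765]
wrist knob_top 0.51 [ 0.3824 -0.3315  0.0009]
wrist ring_mark 0.7 [ 0.4851 -0.1556  0.0607]
wrist focus_ring 0.97 [ 0.5139 -0.1698  0.0514]
```

View pics/w1.png

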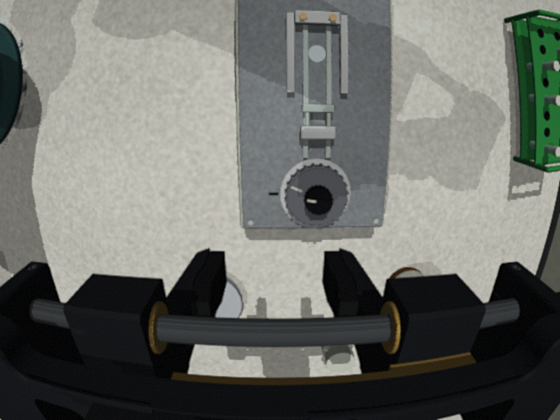

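```bash
cat >> h.py <<'E'
def fish(c,uv,z):
    K=c['mtx'];uv=np.atleast_2d(uv).astype(float)
    a=(uv-K[:2,2])/K[0,0]; r=np.linalg.norm(a,axis=1)+1e-9
    d=np.c_[a*(np.sin(r)/r)[:,None],np.cos(r)]@c['pose'][:3,:3].T
    o=c['pose'][:3,3]; return o+d*((z-o[2])/d[:,2])[:,None]
def project(c,P,fisheye=True):
    P=np.atleast_2d(P); q=(P-c['pose'][:3,3])@c['pose'][:3,:3]; K=c['mtx']
    if not fisheye: return np.c_[K[0,0]*q[:,0]/q[:,2]+K[0,2],K[1,1]*q[:,1]/q[:,2]+K[1,2]]
    n=np.linalg.norm(q[:,:2],axis=1)+1e-12; th=np.arctan2(n,q[:,2])
    return K[:2,2]+q[:,:2]*(K[0,0]*th/n)[:,None]
E
python3 - <<'E'
from h import *
im=cv2.imread('pics/w1.png')
cv2.imwrite('pics/c.png',cv2.convertScaleAbs(cv2.resize(im[0:235,225:400],None,fx=3.4,fy=2.55*1,interpolation=3),alpha=1.6))
E
```

```text
(no output)
```

View pics/c.png

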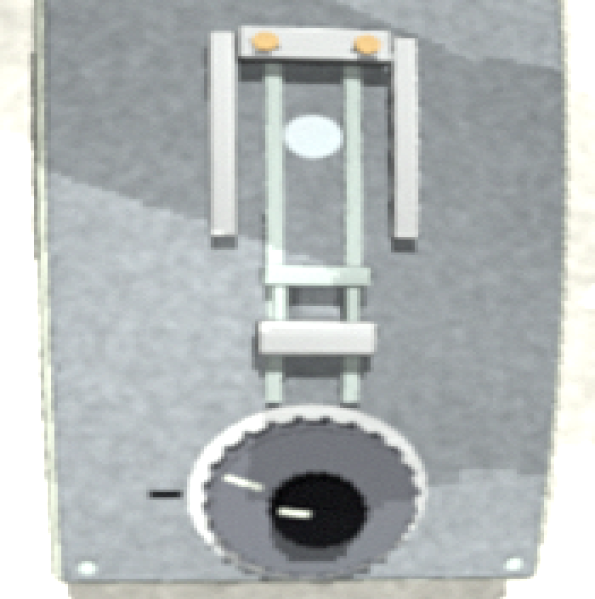

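```bash
python3 - <<'E'
from h import *
c=dict(mtx=np.array([[325.2,0,274.],[0,325.2,204.9],[0,0,1]]),pose=ctrl.camera('wrist')['pose'])
P=lambda x,y,z:(fish(c,[225+x/3.4,y/2.55],z)[0]*1000).round(1)
for n,x,y,z in [('Lrail top',236,40,.052),('Lrail bot',237,234,.052),('Rrail top',394,42,.052),('Rrail bot',395,236,.052),('fenceL',240,55,.056),('fenceR',389,59,.056),('bar L',265,266,.059),('bar R',369,268,.059),('bar L low',265,266,.047),('bar R low',369,268,.047),('blk L',259,321,.059),('blk R',375,322,.059),('blk Lb',259,351,.059),('blk Rb',375,353,.059),('dot',313,137,.045),('knobtop',320,510,.077),('kn L',272,510,.077),('kn R',368,510,.077),('ringL',190,505,.058),('ringR',426,505,.058),('edge l',45,200,.045),('edge l2',62,575,.045),('edge r',563,200,.045),('edge r2',543,575,.045),('scrL',87,568,.045),('scrR',514,564,.045)]:
    print(n,P(x,y,z))
E
```

```text
Lrail top [488.7  16.8  52. ]
Lrail bot [489.2 -63.4  52. ]
Rrail top [536.3  18.6  52. ]
Rrail bot [536.9 -62.7  52. ]
fenceL [489.6   9.4  56. ]
fenceR [533.8  10.   56. ]
bar L [497.1 -76.1  59. ]
bar R [527.9 -76.   59. ]
bar L low [498.1 -76.2  47. ]
bar R low [530.1 -76.1  47. ]
blk L [495.6 -97.9  59. ]
blk R [530.3 -97.5  59. ]
blk Lb [ 495.8 -109.8   59. ]
blk Rb [ 530.7 -109.9   59. ]
dot [512.5 -22.2  45. ]
knobtop [ 513.7 -169.9   77. ]
kn L [ 499.5 -169.9   77. ]
kn R [ 528.1 -169.9   77. ]
ringL [ 475.8 -173.8   58. ]
ringR [ 550.4 -173.5   58. ]
edge l [431.6 -49.   45. ]
edge l2 [ 433.9 -210.2   45. ]
edge r [592.8 -43.3  45. ]
edge r2 [ 598.7 -210.9   45. ]
scrL [ 442.3 -206.9   45. ]
scrR [ 587.3 -205.3   45. ]
```

```bash
python3 - <<'E'
from h import *
plan(.590,.255,.2,13.3)
E
```

```text
t 3.25 pos [ 0.4684 -0.1558  0.2387] toolyaw 0.04 tilt [-2.e-04 -3.e-04 -1.e+00] F [-0.46  0.28  0.6 ] op 0.0497 j [-0.37 -0.08  1.98 -0.    1.24 -0.37]
ROW [410.7 121.9  38.5] [-1.000e-02  2.000e-02 -1.326e+01]
```

```bash
python3 -m creep '[[[411,122,38],[0,0,-13.3]],[[411,122,38],[0,0,-13.3]],[[411,122,38],[0,0,-13.3]],[[411,122,38],[0,0,-13.3]],[[411,122,38],[0,0,-13.3]],[[411,122,38],[0,0,-13.3]],[[411,122,38],[0,0,-13.3]],[[411,122,38],[0,0,-13.3]],[[411,122,38],[0,0,-13.3]],[[411,122,38],[0,0,-13.3]],[[411,122,38],[0,0,-13.3]],[[411,122,38],[0,0,-13.3]]]' 50
python3 - <<'E'
from h import *
c=snap('wrist','w2.png'); print(c['pose'].round(3))
find(c,'wrist',['cassette','cassette_center','slide_box'])
for q,z in [('cassette',.018),('slide_box',.024)]:
    for r in ctrl.outline_of(q,'wrist')[:1]:
        m=r['region'].astype(np.uint8)
        cs,_=cv2.findContours(m,cv2.RETR_EXTERNAL,cv2.CHAIN_APPROX_NONE); k=max(cs,key=cv2.contourArea)[:,0]
        p=fish(c,k,z)[:,:2]*1000
        print(q,round(r['conf'],2),m.sum(),cv2.minAreaRect(p.astype(np.float32)))
plan(.590,.293,.1,13.3)
E
```

```text
t: 4.25
tool_pos: [0.5906, 0.2585, 0.1997]
eef_rot: [-1.944, -2.467, 0.001]
force: [0.2, -0.9, 0.5]
opening: 0.0503
[[ 0.972  0.223  0.073  0.572]
 [ 0.235 -0.924 -0.303  0.338]
 [-0.     0.312 -0.95   0.347]
 [ 0.     0.     0.     1.   ]]
wrist cassette 0.63 [0.5927 0.2928 0.0079]
wrist cassette_center 0.88 [0.5923 0.2924 0.0203]
wrist slide_box 0.83 [0.4692 0.2922 0.0082]
cassette 0.98 2341 ((592.9234008789062, 293.3999328613281), (41.711997985839844, 62.01002502441406), 16.502445220947266)
slide_box 0.56 2341 ((475.18017578125, 292.9176940917969), (36.702735900878906, 75.19535827636719), 3.0955474376678467)
t 4.55 pos [0.5898 0.2549 0.201 ] toolyaw 13.33 tilt [ 1.e-04 -3.e-04 -1.e+00] F [ 0.35 -0.79 -0.45] op 0.0499 j [ 0.37  0.23  1.72 -0.    1.19  0.14]
ROW [ 37.   9. 101.] [0.   0.02 0.03]
```

View pics/w2.png

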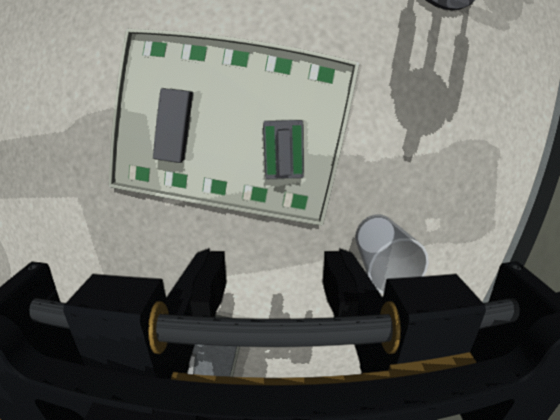

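```bash
python3 - <<'E'
from h import *
im=cv2.imread('pics/w2.png')
cv2.imwrite('pics/d.png',cv2.convertScaleAbs(cv2.resize(im[110:200,240:330],None,fx=6.5,fy=6.5,interpolation=3),alpha=2))
E
```

```text
(no output)
```

View pics/d.png

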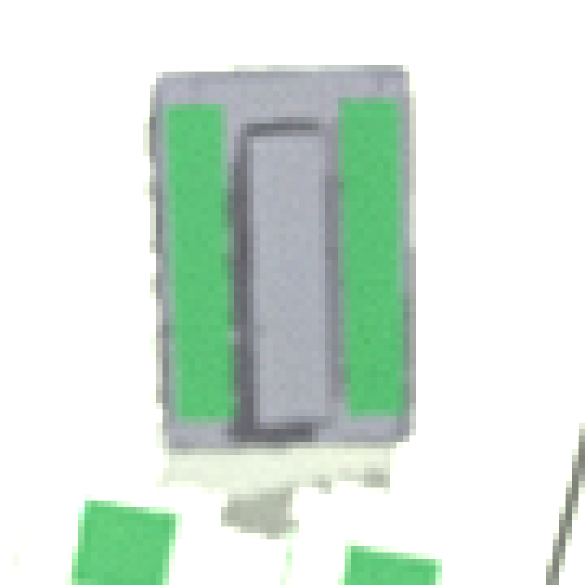

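```bash
python3 - <<'E'
from h import *
c=ctrl.camera('wrist')
P=lambda x,y,z:(fish(c,[240+x/6.5,110+y/6.5],z)[0]*1000).round(1)
rib=np.array([P(x,y,.038) for x,y in [(249,132),(327,128),(258,430),(330,421)]]); print(rib,rib.mean(0))
body=np.array([P(x,y,.018) for x,y in [(160,75),(406,69),(170,440),(410,440)]]); print(body,body.mean(0))
for a in (rib,body):
    for i,j in ((2,0),(3,1)):
        d=a[i]-a[j]; d=-d; print(np.rad2deg(np.arctan2(-d[0],d[1])),np.linalg.norm(d))
E
```

```text
[[581.3 308.9  38. ]
 [592.3 312.1  38. ]
 [593.1 265.5  38. ]
 [603.3 269.4  38. ]] [592.5   288.975  38.   ]
[[566.5 312.8  18. ]
 [603.3 322.7  18. ]
 [581.2 256.2  18. ]
 [618.7 265.2  18. ]] [592.425 289.225  18.   ]
15.210426216402196 44.97554891271478
14.445942279113936 44.09410391424237
14.55904403474094 58.47777355542876
14.993418863180793 59.52654869887891
```

```bash
python3 - <<'E'
from h import *
plan(.5925,.291,.022,14.8)
E
```

```text
t 4.6 pos [0.5898 0.2552 0.2012] toolyaw 13.34 tilt [ 4.e-04 -1.e-04 -1.e+00] F [ 0.08 -0.33  0.46] op 0.0501 j [ 0.37  0.23  1.72 -0.    1.19  0.14]
ROW [ 34.3  10.8 179.2] [ 0.02  0.01 -1.46]
```

```bash
python3 -m creep '[[[34.3,10.8,30],[0,0,-1.5]],[[34.3,10.8,60],[0,0,-1.5]],[[34.3,10.8,90],[0,0,-1.5]],[[34.3,10.8,115],[0,0,-1.5]],[[34.3,10.8,130],[0,0,-1.5]],[[34.3,10.8,140],[0,0,-1.5]],[[34.3,10.8,140],[0,0,-1.5]],[[34.3,10.8,140],[0,0,-1.5]]]' 36
python3 - <<'E'
from h import *
c=snap('wrist','w3.png')
im=cv2.imread('pics/w3.png')
cv2.imwrite('pics/e.png',cv2.convertScaleAbs(cv2.resize(im[150:350,180:380],None,fx=3,fy=3,interpolation=3),alpha=1.8))
plan(.5925,.291,.022,14.8)
E
```

```text
t: 5.27
tool_pos: [0.5924, 0.2923, 0.061]
eef_rot: [1.914, 2.491, 0.0]
force: [1.0, 0.7, 0.6]
opening: 0.036
t 5.32 pos [0.5932 0.2928 0.0621] toolyaw 14.93 tilt [ 1.8e-03  8.0e-04 -1.0e+00] F [ 0.4  -0.01  0.98] op 0.0362 j [ 0.42  0.39  1.78 -0.    0.96  0.16]
ROW [-1.5 -1.2 40.1] [ 0.11 -0.02  0.13]
```

View pics/e.png

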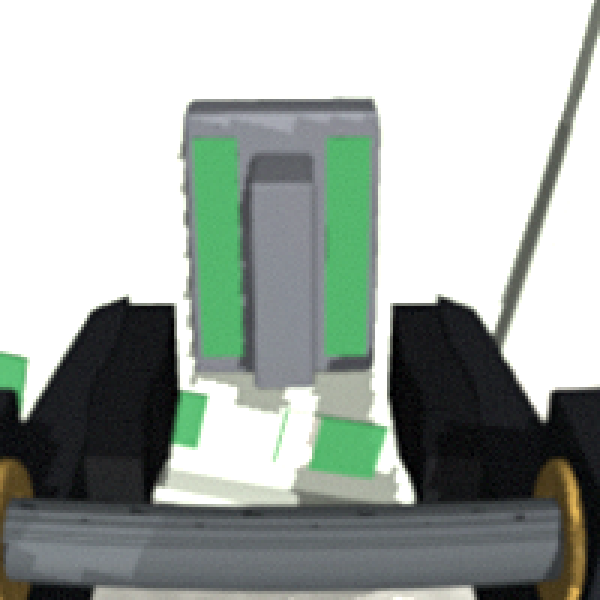

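```bash
python3 -m creep '[[[-1,0,12],[0,0,0]],[[-1,0,24],[0,0,0]],[[-1,0,33],[0,0,0]],[[-1,0,39],[0,0,0]],[[-1,0,39],[0,0,0]],[[-1,0,39],[0,0,0]],[[-1,0,39],[0,0,0]]]'
python3 -c "
from h import *
plan(.5925,.291,.022,14.8)"
```

```text
t: 5.9
tool_pos: [0.5926, 0.292, 0.0217]
eef_rot: [1.913, 2.492, 0.0]
force: [0.2, 1.0, -0.1]
opening: 0.0361
t 5.9 pos [0.5926 0.292  0.0217] toolyaw 14.97 tilt [ 1.e-04  0.e+00 -1.e+00] F [ 0.2   1.01 -0.08] op 0.0361 j [0.42 0.44 1.8  0.   0.9  0.16]
ROW [-0.9 -0.3 -0.3] [ 0.   -0.    0.17]
```

```bash
python3 -m creep '[[[0,0,0],[0,0,0]],[[0,0,0],[0,0,0]],[[0,0,0],[0,0,0]],[[0,0,0],[0,0,0]],[[0,0,0],[0,0,0]],[[0,0,0],[0,0,0]]]' 5 25
python3 -m creep '[[[0,0,-5],[0,0,0]],[[0,0,-12],[0,0,0]],[[0,0,-30],[0,0,0]],[[0,0,-60],[0,0,0]],[[0,0,-90],[0,0,0]],[[0,0,-110],[0,0,0]],[[0,0,-110],[0,0,0]],[[0,0,-110],[0,0,0]]]'
python3 - <<'E'
from h import *
c=snap('wrist','w4.png')
im=cv2.imread('pics/w4.png')
cv2.imwrite('pics/f.png',cv2.convertScaleAbs(cv2.resize(im[150:350,180:380],None,fx=3,fy=3,interpolation=3),alpha=1.8))
plan(.5127,-.034,.14,.4)
E
```

```text
t: 6.4
tool_pos: [0.5927, 0.292, 0.0222]
eef_rot: [1.913, 2.492, 0.001]
force: [-0.9, -0.5, 2.2]
opening: 0.0119
t: 7.07
tool_pos: [0.5936, 0.2923, 0.1336]
eef_rot: [1.912, 2.49, 0.005]
force: [0.1, 0.4, -1.4]
opening: 0.0115
t 7.12 pos [0.5921 0.2917 0.1314] toolyaw 14.97 tilt [-2.e-04 -1.e-04 -1.e+00] F [-0.41 -0.3  -1.27] op 0.0122 j [ 0.42  0.32  1.74 -0.    1.08  0.16]
ROW [-294.1 -160.8   -8.6] [-1.000e-02  0.000e+00  1.457e+01]
```

View pics/f.png

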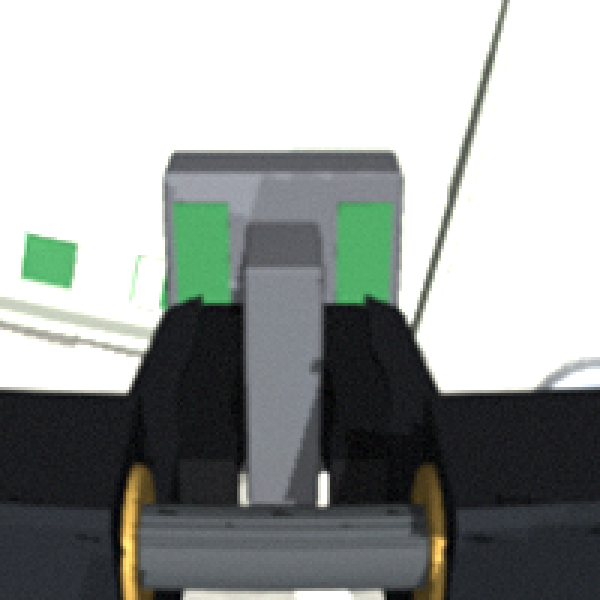

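```bash
python3 -m creep '[[[-294,-161,-8],[0,0,14.6]],[[-294,-161,-8],[0,0,14.6]],[[-294,-161,-8],[0,0,14.6]],[[-294,-161,-8],[0,0,14.6]],[[-294,-161,-8],[0,0,14.6]],[[-294,-161,-8],[0,0,14.6]],[[-294,-161,-8],[0,0,14.6]],[[-294,-161,-8],[0,0,14.6]],[[-294,-161,-8],[0,0,14.6]],[[-294,-161,-8],[0,0,14.6]],[[-294,-161,-8],[0,0,14.6]],[[-294,-161,-8],[0,0,14.6]]]'
python3 - <<'E'
from h import *
c=snap('wrist','w5.png')
im=cv2.imread('pics/w5.png')
cv2.imwrite('pics/g.png',cv2.convertScaleAbs(cv2.resize(im[100:360,170:390],None,fx=2.6,fy=2.3,interpolation=3),alpha=1.8))
plan(.5127,-.034,.085,.4)
E
```

```text
t: 8.12
tool_pos: [0.5123, -0.0327, 0.1385]
eef_rot: [-2.212, -2.228, 0.002]
force: [0.1, 0.5, -1.0]
opening: 0.0118
t 8.17 pos [ 0.5126 -0.0324  0.1388] toolyaw 0.46 tilt [-1.6e-03  5.0e-04 -1.0e+00] F [-0.28 -0.32 -0.94] op 0.0119 j [-0.11  0.05  2.05  0.    1.05 -0.12]
ROW [-1.6  0.2 53.8] [-0.09 -0.03  0.06]
```

View pics/g.png

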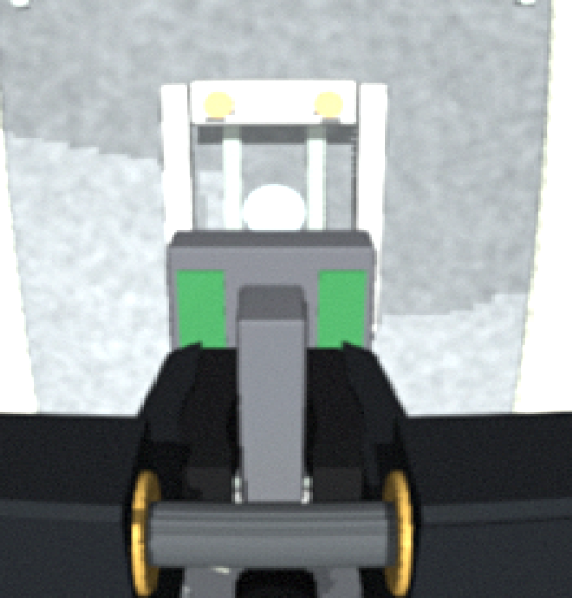

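```bash
python3 - <<'E'
from h import *
c=ctrl.camera('wrist')
P=lambda x,y,z:(fish(c,[170+x/2.6,100+y/2.3],z)[0]*1000).round(1)
for n,x,y,z in [('casL',170,248,.1345),('casR',375,248,.1345),('ribL',238,320,.1545),('ribR',305,320,.1545),('ribL2',246,500,.1545),('railL',190,200,.052),('railR',357,200,.052),('fence',275,124,.056),('railL',190,90,.052),('railR',359,90,.052)]: print(n,P(x,y,z))
E
```

```text
casL [493.2  -1.9 134.5]
casR [532.1  -1.6 134.5]
ribL [506.8  -9.6 154.5]
ribR [518.2  -9.5 154.5]
ribL2 [508.  -53.1 154.5]
railL [489.2 -13.4  52. ]
railR [537.1 -12.9  52. ]
fence [513.3  12.3  56. ]
railL [489.7  22.4  52. ]
railR [536.5  22.9  52. ]
```

```bash
python3 -m creep '[[[0,0.4,25],[0,0,0]],[[0,0.4,45],[0,0,0]],[[0,0.4,58],[0,0,0]],[[0,0.4,65],[0,0,0]],[[0,0.4,70],[0,0,0]],[[0,0.4,73.5],[0,0,0]],[[0,0.4,73.5],[0,0,0]],[[0,0.4,73.5],[0,0,0]]]'
python3 -c "
from h import *
plan(.513,-.033,.0635,.4)"
```

```text
t: 8.88
tool_pos: [0.5139, -0.0336, 0.0668]
eef_rot: [2.213, 2.228, 0.001]
force: [-0.3, -1.9, -1.0]
opening: 0.0115
t 8.88 pos [ 0.5139 -0.0336  0.0668] toolyaw 0.39 tilt [ 1.1e-03 -1.0e-04 -1.0e+00] F [-0.27 -1.93 -0.96] op 0.0115 j [-0.11  0.14  2.1   0.    0.9  -0.12]
ROW [ 0.6 -0.9  3.3] [ 0.06  0.01 -0.01]
```

```bash
python3 -m creep '[[[0,-0.4,1],[0,0,0]],[[0,-0.4,2],[0,0,0]],[[0,-0.4,2.5],[0,0,0]],[[0,-0.4,2.5],[0,0,0]]]'
python3 -c "
from h import *
plan(.513,-.033,.0635,.4)
c=snap('wrist','w6.png')"
```

```text
t: 9.22
tool_pos: [0.513, -0.0338, 0.0639]
eef_rot: [2.214, 2.228, 0.0]
force: [0.0, -0.0, -2.0]
opening: 0.0117
t 9.22 pos [ 0.513  -0.0338  0.0639] toolyaw 0.36 tilt [ 4.e-04 -0.e+00 -1.e+00] F [ 0.05 -0.03 -2.01] op 0.0117 j [-0.11  0.14  2.1   0.    0.9  -0.12]
ROW [0.8 0.1 0.4] [ 0.02  0.   -0.04]
```

View pics/w6.png

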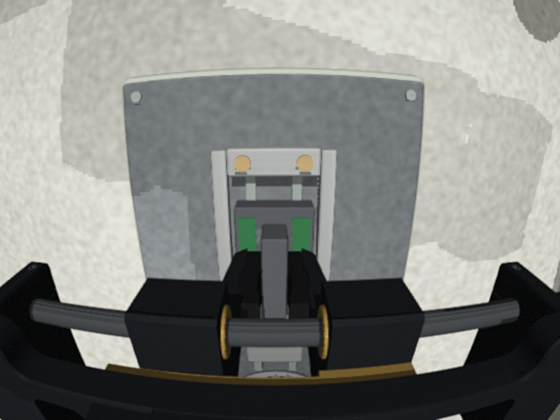

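```bash
python3 -m creep '[[[0,0,0.6],[0,0,0]],[[0,0,1],[0,0,0]],[[0,0,1],[0,0,0]]]'
python3 -m creep '[[[0,0,0],[0,0,0]],[[0,0,0],[0,0,0]],[[0,0,0],[0,0,0]],[[0,0,0],[0,0,0]]]' 30
python3 -m creep '[[[0,0,-20],[0,0,0]],[[0,0,-50],[0,0,0]],[[0,0,-90],[0,0,0]],[[-40,0,-110],[0,0,0]],[[-80,0,-130],[0,0,0]],[[-110,0,-130],[0,0,0]],[[-110,0,-130],[0,0,0]],[[-110,0,-130],[0,0,0]]]'
python3 - <<'E'
from h import *
c=snap('wrist','w7.png'); np.save('w7.npy',c['pose'])
im=cv2.imread('pics/w7.png')
cv2.imwrite('pics/i.png',cv2.convertScaleAbs(cv2.resize(im[20:275,190:360],None,fx=3,fy=2.3,interpolation=3),alpha=1.7))
plan(.5135,-.1695,.13,125)
find(c,'wrist',['cassette','clamp','knob_top','ring_mark','focus_ring'])
E
```

```text
t: 9.52
tool_pos: [0.513, -0.0338, 0.0631]
eef_rot: [2.214, 2.228, 0.0]
force: [-0.7, -0.2, 3.1]
opening: 0.0122
t: 9.85
tool_pos: [0.5129, -0.0337, 0.0627]
eef_rot: [2.214, 2.228, 0.0]
force: [1.1, 0.0, -0.3]
opening: 0.0298
t: 10.52
tool_pos: [0.5137, -0.1453, 0.1932]
eef_rot: [2.218, 2.224, 0.001]
force: [-0.3, 0.5, 0.3]
opening: 0.0302
t 10.57 pos [ 0.5132 -0.144   0.1924] toolyaw 0.25 tilt [-5.e-04  8.e-04 -1.e+00] F [-0.55  0.52  0.38] op 0.0297 j [-0.32  0.03  1.96  0.    1.15 -0.33]
ROW [-25.6   0.2  62.4] [-5.000e-02 -3.000e-02  5.525e+01]
wrist cassette 0.63 [ 0.5108 -0.073   0.0431]
wrist cassette 0.61 [ 0.511  -0.0363  0.05  ]
wrist clamp 0.93 [ 0.5145 -0.0707  0.0444]
wrist knob_top 0.72 [ 0.5131 -0.169   0.0788]
wrist ring_mark 0.88 [ 0.4836 -0.1546  0.0619]
wrist focus_ring 0.72 [ 0.516  -0.1709  0.0494]
```

View pics/w7.png

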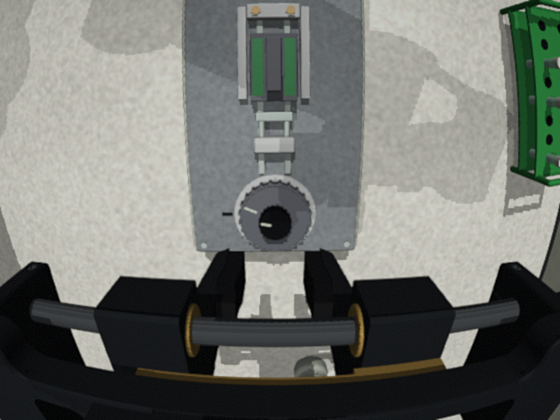

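View pics/i.png

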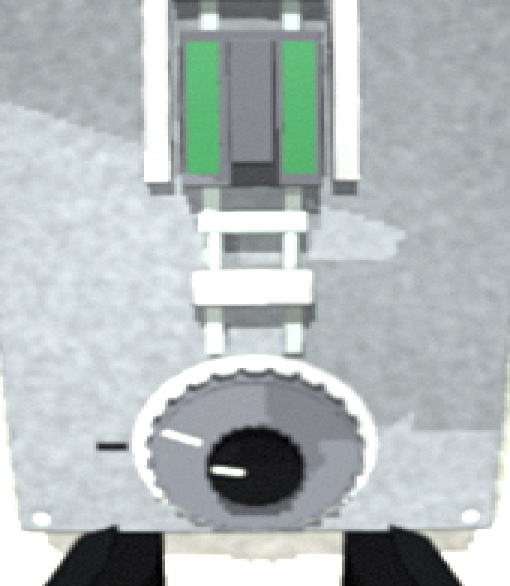

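```bash
python3 - <<'E'
from h import *
c=dict(mtx=np.array([[325.2,0,274.],[0,325.2,204.9],[0,0,1]]),pose=np.load('w7.npy'))
P=lambda x,y,z:(fish(c,[190+x/3,20+y/2.3],z)[0]*1000).round(1)
for n,x,y,z in [('kL',208,466,.077),('kR',302,466,.077),('kTop',255,428,.077),('kBot',255,505,.077),('rL',147,460,.061),('rR',364,460,.061),('rTop',255,371,.061),('markA',163,433,.061),('markB',200,443,.061),('kmA',210,469,.077),('kmB',242,473,.077),('railLbot',170,182,.052),('railRbot',333,182,.052),('jawL',200,213,.059),('jawR',306,213,.059),('blkf',253,269,.059),('blkb',253,304,.059),('casrear',255,185,.059),('casfront',255,32,.059)]: print(n,P(x,y,z))
print(ctrl.get_obs()['moment'])
E
```

```text
kL [ 501.2 -166.1   77. ]
kR [ 528.4 -166.1   77. ]
kTop [ 514.8 -151.    77. ]
kBot [ 514.9 -182.2   77. ]
rL [ 481.8 -169.9   61. ]
rR [ 548.4 -169.7   61. ]
rTop [ 514.8 -133.2   61. ]
markA [ 487.  -158.5   61. ]
markB [ 498.2 -162.6   61. ]
kmA [ 501.8 -167.3   77. ]
kmB [ 511.1 -168.9   77. ]
railLbot [489.8 -61.1  52. ]
railRbot [537.2 -60.9  52. ]
jawL [498.9 -72.9  59. ]
jawR [529.  -72.8  59. ]
blkf [514.  -94.1  59. ]
blkb [ 514.1 -107.5   59. ]
casrear [514.5 -62.4  59. ]
casfront [514.3  -4.1  59. ]
[ 0.06058753 -0.08625389 -0.01510642]
```

```bash
python3 - <<'E'
from h import *
c=snap('wrist','w8.png'); np.save('w8.npy',c['pose']); print(np.load('w7.npy')[:3,3],c['pose'][:3,3])
im=cv2.imread('pics/w8.png')
d=cv2.absdiff(im,cv2.imread('pics/w7.png')).sum(); print(d)
cv2.imwrite('pics/j.png',cv2.convertScaleAbs(cv2.resize(im[20:275,190:360],None,fx=3,fy=2.3,interpolation=3),alpha=1.7))
find(c,'wrist',['knob_top','focus_ring'])
plan(.5138,-.168,.13,125)
E
```

```text
[ 0.5131333  -0.06350463  0.34006034] [ 0.51251141 -0.06076988  0.33881612]
3978841
wrist knob_top 0.61 [ 0.5119 -0.1706  0.0759]
wrist focus_ring 0.77 [ 0.516  -0.1699  0.0493]
t 10.97 pos [ 0.5135 -0.1429  0.1924] toolyaw 0.44 tilt [-6.e-04  3.e-04 -1.e+00] F [-0.09  0.49 -0.32] op 0.0299 j [-0.32  0.03  1.96  0.    1.15 -0.33]
ROW [-25.1   0.2  62.3] [-4.000e-02  0.000e+00  5.544e+01]
```

View pics/j.png

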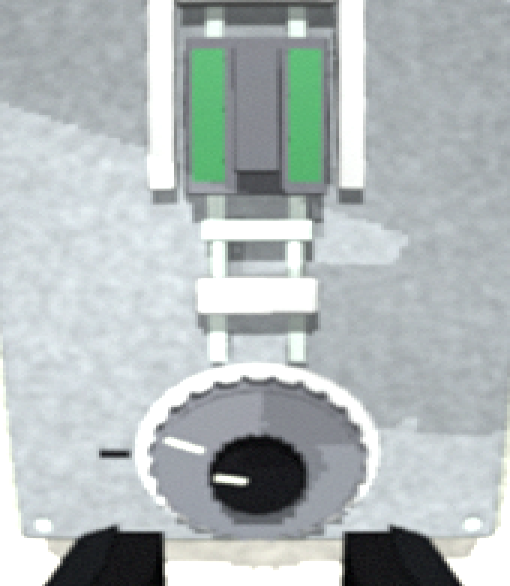

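```bash
python3 - <<'E'
from h import *
c=dict(mtx=np.array([[325.2,0,274.],[0,325.2,204.9],[0,0,1]]),pose=np.load('w8.npy'))
P=lambda x,y,z:(fish(c,[190+x/3,20+y/2.3],z)[0]*1000).round(1)
for n,x,y,z in [('kL',211,474,.077),('kR',306,474,.077),('kTop',258,436,.077),('kBot',258,513,.077),('rL',149,468,.061),('rR',367,468,.061),('rTop',258,380,.061),('markA',165,439,.061),('markB',203,451,.061),('kmA',214,479,.077),('kmB',246,483,.077),('railLbot',173,189,.052),('railRbot',338,189,.052),('jawL',202,221,.059),('jawR',309,221,.059),('blkf',256,278,.059),('blkb',256,313,.059),('casrear',258,192,.059),('casfront',258,40,.059)]: print(n,P(x,y,z))
E
```

```text
kL [ 501.4 -166.    77. ]
kR [ 528.9 -165.7   77. ]
kTop [ 514.8 -150.7   77. ]
kBot [ 515.1 -182.    77. ]
rL [ 481.6 -170.    61. ]
rR [ 548.6 -169.5   61. ]
rTop [ 514.7 -133.5   61. ]
markA [ 486.8 -157.7   61. ]
markB [ 498.3 -162.6   61. ]
kmA [ 502.2 -168.    77. ]
kmB [ 511.5 -169.5   77. ]
railLbot [489.4 -61.   52. ]
railRbot [537.2 -60.5  52. ]
jawL [498.2 -73.   59. ]
jawR [528.6 -72.7  59. ]
blkf [513.8 -94.4  59. ]
blkb [ 513.9 -107.8   59. ]
casrear [514.  -62.1  59. ]
casfront [513.5  -4.5  59. ]
```

```bash
python3 -m creep '[[[-25,0,40],[0,0,-115]],[[-25,0,40],[0,0,-115]],[[-25,0,40],[0,0,-115]],[[-25,0,40],[0,0,-115]],[[-25,0,40],[0,0,-115]],[[-25,0,40],[0,0,-115]],[[-25,0,40],[0,0,-115]],[[-25,0,40],[0,0,-115]],[[-25,0,40],[0,0,-115]],[[-25,0,40],[0,0,-115]],[[-25,0,40],[0,0,-115]],[[-25,0,40],[0,0,-115]]]' 50
python3 -m creep '[[[0,0,0],[0,0,-29]],[[0,0,0],[0,0,-29]],[[0,0,0],[0,0,-29]],[[0,0,0],[0,0,-29]],[[0,0,0],[0,0,-29]],[[0,0,0],[0,0,-29]],[[0,0,0],[0,0,-29]],[[0,0,0],[0,0,-29]]]'
python3 - <<'E'
from h import *
c=snap('wrist','w9.png'); np.save('w9.npy',c['pose']); print(c['pose'].round(3))
find(c,'wrist',['knob_top','focus_ring','ring_mark'])
plan(.5140,-.168,.13,115)
E
```

```text
t: 11.97
tool_pos: [0.5138, -0.1683, 0.1526]
eef_rot: [-0.09, -3.14, -0.0]
force: [-1.0, 0.7, 0.2]
opening: 0.0503
t: 12.63
tool_pos: [0.5137, -0.1686, 0.1527]
eef_rot: [0.685, -3.066, -0.0]
force: [-0.1, 0.2, 0.5]
opening: 0.05
[[-0.426  0.859  0.282  0.44 ]
 [ 0.905  0.405  0.132 -0.202]
 [-0.001  0.312 -0.95   0.3  ]
 [ 0.     0.     0.     1.   ]]
wrist knob_top 0.6 [ 0.5141 -0.1676  0.0778]
wrist focus_ring 0.8 [ 0.5095 -0.1694  0.0515]
wrist ring_mark 0.89 [ 0.4841 -0.1557  0.0603]
t 12.83 pos [ 0.5137 -0.1687  0.1527] toolyaw 115.27 tilt [-1.e-04  0.e+00 -1.e+00] F [-0.51 -0.1   0.12] op 0.0499 j [-0.36  0.08  1.98  0.    1.08 -2.38]
ROW [-0.6  0.5 22.7] [ 0.   -0.    0.27]
```

View pics/w9.png

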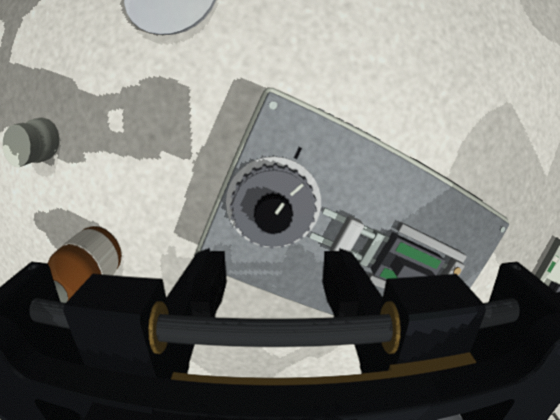

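```bash
python3 - <<'E'
from h import *
im=cv2.imread('pics/w9.png')
a=cv2.convertScaleAbs(cv2.resize(im[140:260,210:340],None,fx=5,fy=5,interpolation=3),alpha=1.8)
c=dict(mtx=np.array([[325.2,0,274.],[0,325.2,204.9],[0,0,1]]),pose=np.load('w9.npy'))
t=np.linspace(0,2*np.pi,60)
for (cx,cy),col in [((.514,-.168),(0,0,255)),((.514,-.1665),(255,0,0))]:
    for r,z in [(.014,.077),(.033,.061)]:
        p=project(c,np.c_[cx+r*np.cos(t),cy+r*np.sin(t),0*t+z])
        cv2.polylines(a,[((p-[210,140]+.5)*5).astype(np.int32)],True,col,1)
cv2.imwrite('pics/k.png',a)
E
```

```text
(no output)
```

View pics/k.png

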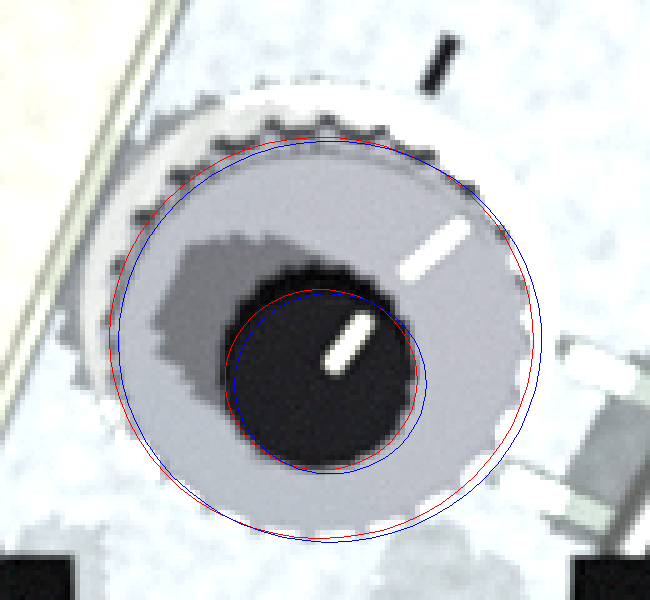

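```bash
python3 -m creep '[[[-0.3,0.2,30],[0,0,0]],[[-0.3,0.2,55],[0,0,0]],[[-0.3,0.2,72],[0,0,0]],[[-0.3,0.2,82],[0,0,0]],[[-0.3,0.2,87],[0,0,0]],[[-0.3,0.2,87],[0,0,0]],[[-0.3,0.2,87],[0,0,0]],[[-0.3,0.2,87],[0,0,0]]]' 44
python3 - <<'E'
from h import *
c=snap('wrist','w10.png')
plan(.5140,-.1684,.0648,115)
im=cv2.imread('pics/w10.png')
cv2.imwrite('pics/l.png',cv2.convertScaleAbs(cv2.resize(im[180:380,150:400],None,fx=3,fy=3,interpolation=3),alpha=1.8))
E
```

```text
t: 13.5
tool_pos: [0.5151, -0.1689, 0.0671]
eef_rot: [-0.688, 3.063, -0.002]
force: [-0.0, 0.1, 0.4]
opening: 0.044
t 13.55 pos [ 0.5151 -0.1689  0.0671] toolyaw 115.31 tilt [ 0.0024 -0.001  -1.    ] F [-0.14 -1.11 -0.13] op 0.0439 j [-0.36  0.18  2.05 -0.    0.91 -2.38]
ROW [0.8 0.9 2.3] [-0.11  0.1   0.31]
```

View pics/l.png

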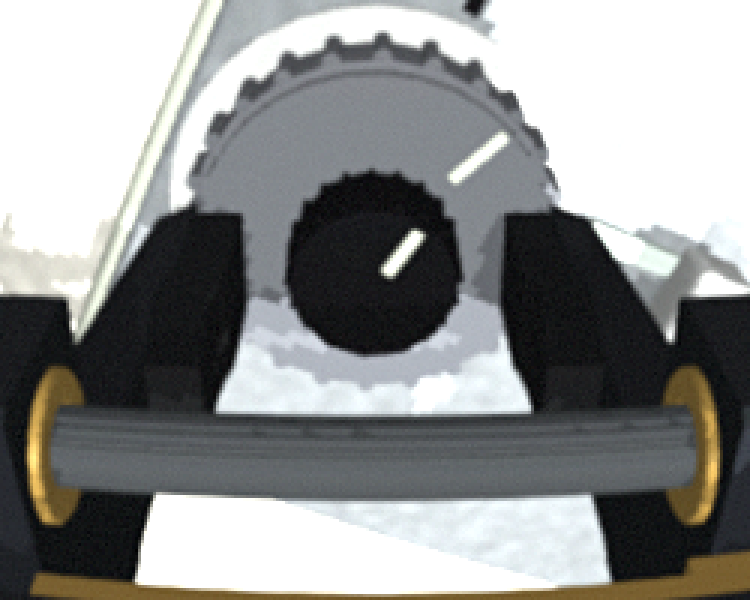

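```bash
python3 -m creep '[[[0,0,1],[0,0,0]],[[0,0,1],[0,0,0]],[[0,0,1],[0,0,0]]]'
python3 -c "
from h import *
plan(.5140,-.1684,.0648,115); print(ctrl.get_obs()['moment'])"
```

```text
t: 13.8
tool_pos: [0.5142, -0.1686, 0.0652]
eef_rot: [-0.688, 3.065, -0.001]
force: [-0.0, 0.0, -0.1]
opening: 0.0432
t 13.8 pos [ 0.5142 -0.1686  0.0652] toolyaw 115.31 tilt [ 8.e-04 -3.e-04 -1.e+00] F [-0.02  0.03 -0.08] op 0.0432 j [-0.36  0.19  2.05 -0.    0.91 -2.38]
ROW [0.1 0.2 0.4] [-0.04  0.03  0.31]
[ 0.11225226 -0.14473636  0.0489791 ]
```

Grip the knob, then check before turning.

```bash
python3 -m creep '[[[0,0,0],[0,0,0]],[[0,0,0],[0,0,0]],[[0,0,0],[0,0,0]],[[0,0,0],[0,0,0]],[[0,0,0],[0,0,0]],[[0,0,0],[0,0,0]]]' 20 40
python3 -c "
from h import *
plan(.5140,-.1684,.0648,115)
for i in range(3):
    c=snap('wrist','w11.png'); o=ctrl.get_obs(); print(o['moment'].round(3),o['force'].round(2))"
```

```text
t: 14.3
tool_pos: [0.5142, -0.169, 0.0649]
eef_rot: [-0.688, 3.065, -0.002]
force: [0.1, -3.2, -0.6]
opening: 0.0267
t 14.3 pos [ 0.5142 -0.169   0.0649] toolyaw 115.32 tilt [ 7.e-04 -9.e-04 -1.e+00] F [ 0.11 -3.24 -0.61] op 0.0267 j [-0.36  0.19  2.05 -0.    0.91 -2.38]
ROW [-0.   0.6  0.1] [-0.06  0.02  0.32]
[-0.482 -0.256  0.024] [ 0.77 -3.74 -0.77]
[-0.555 -0.319 -0.019] [ 1.31 -4.77 -0.56]
[-0.604 -0.345 -0.012] [ 0.55 -3.81 -0.42]
```

```bash
python3 -m creep '[[[0,0,0],[0,0,5]],[[0,0,0],[0,0,10]],[[0,0,0],[0,0,15]],[[0,0,0],[0,0,20]],[[0,0,0],[0,0,25]],[[0,0,0],[0,0,30]],[[0,0,0],[0,0,35]],[[0,0,0],[0,0,40]],[[0,0,0],[0,0,45]],[[0,0,0],[0,0,50]],[[0,0,0],[0,0,55]],[[0,0,0],[0,0,60]]]'
python3 - <<'E'
from h import *
plan(.5140,-.1684,.0648,55)
for i in range(3):
    c=snap('wrist','w12.png'); o=ctrl.get_obs(); print(o['moment'].round(3),o['force'].round(2))
im=cv2.imread('pics/w12.png')
cv2.imwrite('pics/m.png',cv2.convertScaleAbs(cv2.resize(im[0:380,100:480],None,fx=1.58,fy=1.58,interpolation=3),alpha=1.8))
E
```

```text
t: 15.45
tool_pos: [0.5143, -0.1688, 0.0649]
eef_rot: [0.942, 2.996, -0.001]
force: [1.6, -3.6, -0.8]
opening: 0.0266
t 15.45 pos [ 0.5143 -0.1688  0.0649] toolyaw 55.1 tilt [ 9.e-04 -7.e-04 -1.e+00] F [ 1.64 -3.56 -0.82] op 0.0266 j [-0.36  0.19  2.05 -0.    0.91 -1.32]
ROW [0.5 0.1 0.1] [-0.    0.07  0.1 ]
[-0.514 -0.417  0.152] [ 0.5  -5.05 -1.27]
[-0.601 -0.414  0.161] [ 1.46 -4.31 -0.22]
[-0.628 -0.42   0.154] [ 1.41 -4.01 -0.72]
```

View pics/m.png

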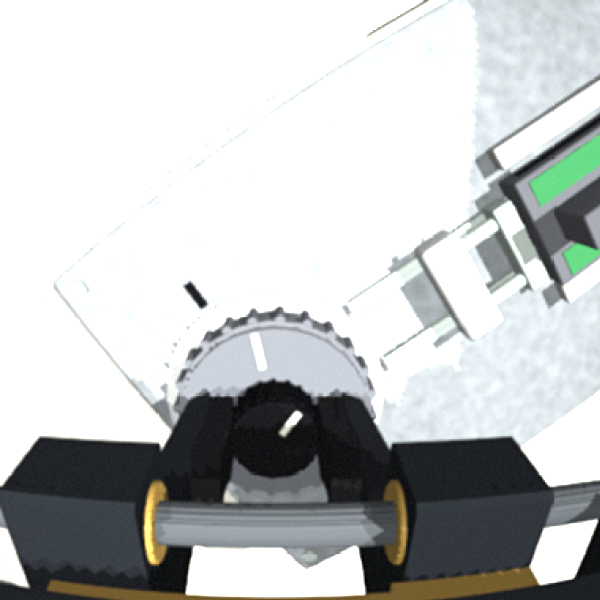

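```bash
python3 -m creep '[[[0,0,0],[0,0,5]],[[0,0,0],[0,0,10]],[[0,0,0],[0,0,15]],[[0,0,0],[0,0,20]],[[0,0,0],[0,0,25]],[[0,0,0],[0,0,30]],[[0,0,0],[0,0,35]],[[0,0,0],[0,0,40]],[[0,0,0],[0,0,45]],[[0,0,0],[0,0,50]],[[0,0,0],[0,0,55]],[[0,0,0],[0,0,60]]]'
python3 - <<'E'
from h import *
plan(.5140,-.1684,.0648,-5)
for i in range(3):
    c=snap('wrist','w13.png'); o=ctrl.get_obs(); print(o['moment'].round(3),o['force'].round(2))
np.save('w13.npy',c['pose'])
im=cv2.imread('pics/w13.png')
cv2.imwrite('pics/n.png',cv2.convertScaleAbs(cv2.resize(im[60:360,160:400],None,fx=2.2,fy=2,interpolation=3),alpha=1.5))
E
```

```text
t: 16.6
tool_pos: [0.5146, -0.1687, 0.0649]
eef_rot: [2.311, 2.126, 0.001]
force: [3.0, -3.1, -1.7]
opening: 0.027
t 16.6 pos [ 0.5146 -0.1687  0.0649] toolyaw -4.76 tilt [ 1.5e-03 -7.0e-04 -1.0e+00] F [ 2.96 -3.14 -1.68] op 0.027 j [-0.36  0.19  2.05 -0.    0.91 -0.28]
ROW [ 0.3 -0.6  0.1] [0.09 0.04 0.24]
[-0.731 -0.572  0.131] [ 3.34 -4.52 -1.47]
[-0.711 -0.585  0.137] [ 2.16 -4.6  -1.18]
[-0.731 -0.624  0.125] [ 3.18 -4.62 -1.52]
```

View pics/n.png

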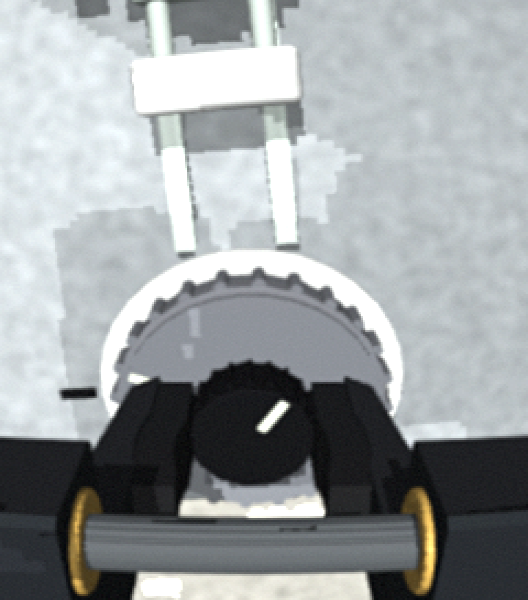

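View pics/w13.png

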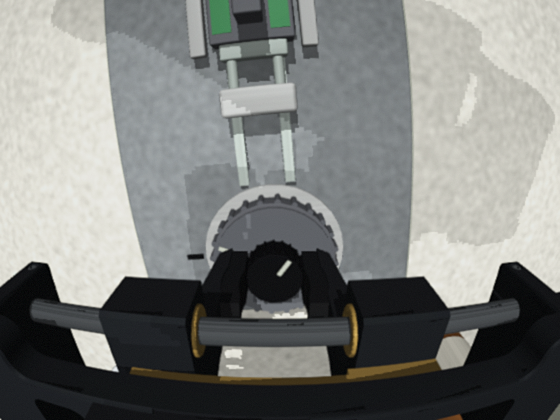

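```bash
python3 -m creep '[[[0,0,0],[0,0,0]],[[0,0,0],[0,0,0]],[[0,0,0],[0,0,0]],[[0,0,0],[0,0,0]]]' 44
python3 -c "
from h import *
c=snap('wrist','w14.png')"
python3 -m creep '[[[0,0,-4],[0,0,-55]],[[0,0,-4],[0,0,-55]],[[0,0,-4],[0,0,-55]],[[0,0,-4],[0,0,-55]],[[0,0,-4],[0,0,-55]],[[0,0,-4],[0,0,-55]],[[0,0,-4],[0,0,-55]],[[0,0,-4],[0,0,-55]],[[0,0,-4],[0,0,-55]]]'
python3 -m creep '[[[0,0,0],[0,0,-50]],[[0,0,0],[0,0,-50]],[[0,0,0],[0,0,-50]],[[0,0,0],[0,0,-50]],[[0,0,0],[0,0,-50]],[[0,0,0],[0,0,-50]],[[0,0,0],[0,0,-50]],[[0,0,0],[0,0,-50]],[[0,0,0],[0,0,-50]]]'
python3 - <<'E'
from h import *
plan(.5143,-.1688,.0648,100)
c=snap('wrist','w15.png')
E
```

```text
t: 17.08
tool_pos: [0.5131, -0.1677, 0.0643]
eef_rot: [-2.308, -2.128, 0.001]
force: [0.0, -0.1, -0.1]
opening: 0.0442
t: 17.88
tool_pos: [0.5135, -0.1681, 0.0685]
eef_rot: [-1.063, -2.956, -0.0]
force: [0.3, -0.3, -0.1]
opening: 0.0437
t: 18.63
tool_pos: [0.5137, -0.1683, 0.0686]
eef_rot: [0.274, -3.129, -0.0]
force: [1.0, 0.3, 0.4]
opening: 0.0437
t 18.63 pos [ 0.5137 -0.1683  0.0686] toolyaw 100.03 tilt [-3.e-04  3.e-04 -1.e+00] F [1.03 0.26 0.42] op 0.0437 j [-0.36  0.18  2.05  0.    0.92 -2.11]
ROW [-0.5 -0.6  3.8] [ 0.02 -0.02  0.03]
```

View pics/w14.png

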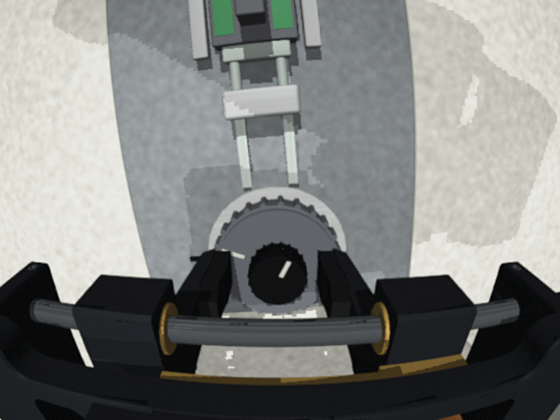

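View pics/w15.png

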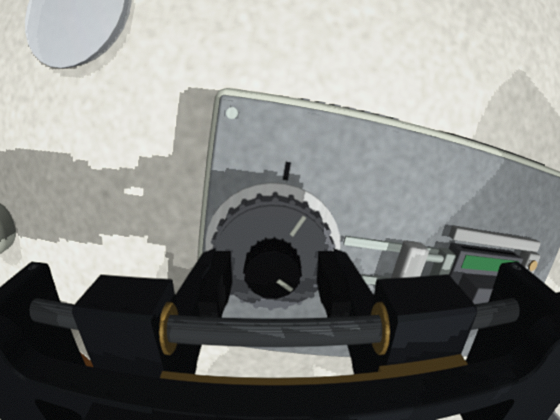

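```bash
python3 -m creep '[[[-0.6,-0.6,2],[0,0,0]],[[-0.6,-0.6,3.7],[0,0,0]],[[-0.6,-0.6,3.7],[0,0,0]]]'
python3 -m creep '[[[0,0,0],[0,0,0]],[[0,0,0],[0,0,0]],[[0,0,0],[0,0,0]],[[0,0,0],[0,0,0]],[[0,0,0],[0,0,0]],[[0,0,0],[0,0,0]]]' 20 40
python3 -c "
from h import *
plan(.5143,-.1688,.0648,100); print(ctrl.get_obs()['moment'])"
python3 -m creep '[[[0,0,0],[0,0,5]],[[0,0,0],[0,0,10]],[[0,0,0],[0,0,15]],[[0,0,0],[0,0,20]],[[0,0,0],[0,0,25]],[[0,0,0],[0,0,30]],[[0,0,0],[0,0,35]],[[0,0,0],[0,0,40]],[[0,0,0],[0,0,45]],[[0,0,0],[0,0,50]]]'
python3 - <<'E'
from h import *
plan(.5140,-.1684,.0648,55)
for i in range(3):
    c=snap('wrist','w16.png'); o=ctrl.get_obs(); print(o['moment'].round(3),o['force'].round(2))
E
```

```text
t: 18.93
tool_pos: [0.5143, -0.1688, 0.0645]
eef_rot: [0.28, -3.128, -0.001]
force: [-1.0, -0.3, 0.8]
opening: 0.0443
t: 19.43
tool_pos: [0.5146, -0.169, 0.065]
eef_rot: [-0.282, 3.129, -0.0]
force: [1.1, -1.7, -0.4]
opening: 0.0267
t 19.43 pos [ 0.5146 -0.169   0.065 ] toolyaw 100.31 tilt [ 1.e-04 -2.e-04 -1.e+00] F [ 1.05 -1.7  -0.37] op 0.0267 j [-0.36  0.19  2.05 -0.    0.91 -2.11]
ROW [0.3 0.3 0.2] [-0.01  0.    0.31]
[-0.03638872 -0.17963405 -0.00054327]
t: 20.27
tool_pos: [0.5146, -0.1691, 0.065]
eef_rot: [1.072, 2.953, -0.001]
force: [0.2, -1.7, -0.4]
opening: 0.0268
t 20.27 pos [ 0.5146 -0.1691  0.065 ] toolyaw 50.1 tilt [ 1.e-04 -5.e-04 -1.e+00] F [ 0.19 -1.73 -0.42] op 0.0268 j [-0.36  0.19  2.05 -0.    0.91 -1.24]
ROW [0.9 0.1 0.2] [-0.02  0.02 -4.9 ]
[-0.142 -0.135  0.207] [ 0.12 -1.85 -0.46]
[-0.196 -0.146  0.148] [-0.33 -1.22 -0.38]
[-0.21  -0.142  0.174] [-0.46 -1.53 -0.46]
```

View pics/w16.png

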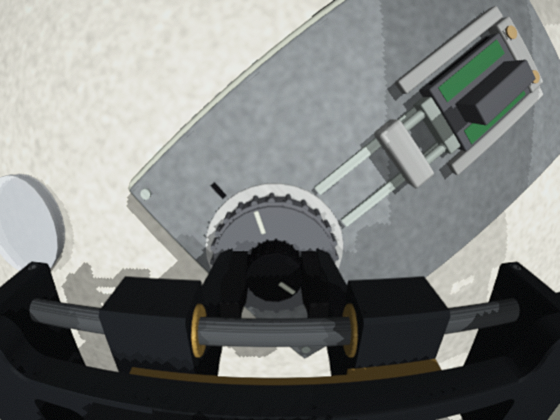

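```bash
cat >> h.py <<'E'
def rect(c,im,y0=-.12,y1=.03,x0=.475,x1=.553,z=.059,s=5):
    """orthorectify the plane z seen by the wrist camera; col=(y-y0)*s*1000, row=(x-x0)*s*1000"""
    ys=np.arange(y0,y1,.001/s); xs=np.arange(x0,x1,.001/s); Y,X=np.meshgrid(ys,xs)
    p=project(c,np.c_[X.ravel(),Y.ravel(),np.full(X.size,z)]).astype(np.float32)
    return cv2.remap(im,p[:,0].reshape(X.shape),p[:,1].reshape(X.shape),cv2.INTER_CUBIC)
E
python3 - <<'E'
from h import *
c=ctrl.camera('wrist'); im=cv2.cvtColor(c['color'],cv2.COLOR_RGB2BGR)
cv2.imwrite('pics/r1.png',cv2.convertScaleAbs(rect(c,im),alpha=1.6))
E
```

```text
(no output)
```

View pics/r1.png

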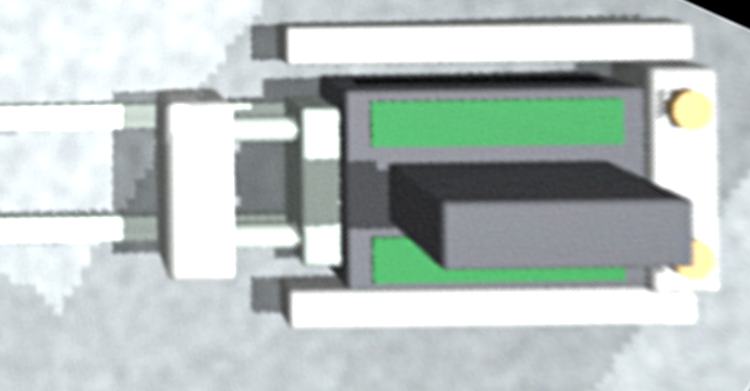

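```bash
python3 -m creep '[[[0,0,0],[0,0,4]],[[0,0,0],[0,0,8]],[[0,0,0],[0,0,11]],[[0,0,0],[0,0,11]],[[0,0,0],[0,0,11]]]'
python3 - <<'E'
from h import *
for i in range(3):
    c=ctrl.camera('wrist'); o=ctrl.get_obs(); print(o['moment'].round(3),o['force'].round(2))
plan(.5140,-.1684,.0648,39)
im=cv2.cvtColor(c['color'],cv2.COLOR_RGB2BGR)
cv2.imwrite('pics/r2.png',cv2.convertScaleAbs(rect(c,im),alpha=1.6))
E
```

```text
t: 20.88
tool_pos: [0.5146, -0.1691, 0.065]
eef_rot: [1.34, 2.841, -0.0]
force: [-0.5, -2.1, -1.1]
opening: 0.0267
[-0.305 -0.15   0.223] [ 0.55 -1.84 -1.01]
[-0.305 -0.056  0.208] [-0.51 -2.21 -0.84]
[-0.335 -0.135  0.171] [-0.18 -2.32 -1.39]
t 21.03 pos [ 0.5146 -0.1691  0.065 ] toolyaw 39.41 tilt [ 1.e-04 -3.e-04 -1.e+00] F [-0.18 -2.32 -1.39] op 0.0267 j [-0.36  0.19  2.05 -0.    0.91 -1.05]
ROW [ 0.9 -0.1  0.2] [-0.01  0.02  0.41]
```

View pics/r2.png

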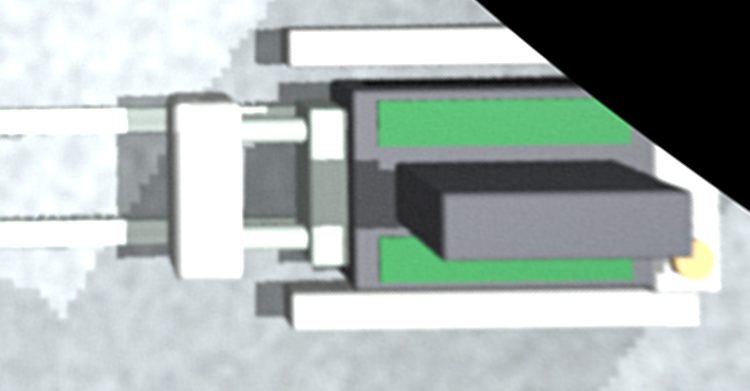

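```bash
python3 -m creep '[[[0,0,0],[0,0,4]],[[0,0,0],[0,0,8]],[[0,0,0],[0,0,11]],[[0,0,0],[0,0,11]],[[0,0,0],[0,0,11]]]'
python3 - <<'E'
from h import *
for i in range(4):
    c=ctrl.camera('wrist'); o=ctrl.get_obs(); print(o['moment'].round(3),o['force'].round(2))
plan(.5140,-.1684,.0648,28)
im=cv2.cvtColor(c['color'],cv2.COLOR_RGB2BGR)
cv2.imwrite('pics/r3.png',cv2.convertScaleAbs(rect(c,im),alpha=1.6))
E
```

```text
t: 21.45
tool_pos: [0.5146, -0.169, 0.065]
eef_rot: [1.607, 2.699, -0.0]
force: [-0.5, -2.9, -1.2]
opening: 0.0272
[-0.468 -0.122  0.204] [-0.23 -2.84 -0.49]
[-0.457 -0.125  0.156] [-1.07 -2.83 -0.23]
[-0.522 -0.065  0.155] [-0.77 -2.02 -1.  ]
[-0.494 -0.081  0.186] [-0.4  -3.8  -0.86]
t 21.65 pos [ 0.5146 -0.169   0.065 ] toolyaw 28.38 tilt [ 0.e+00 -2.e-04 -1.e+00] F [-0.4  -3.8  -0.86] op 0.0267 j [-0.36  0.19  2.05 -0.    0.91 -0.86]
ROW [ 0.8 -0.2  0.2] [-0.01  0.01  0.38]
```

View pics/r3.png

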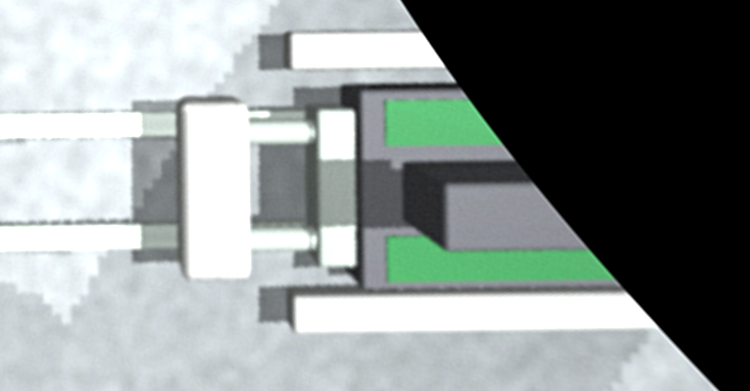

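```bash
python3 -m creep '[[[0,0,0],[0,0,4]],[[0,0,0],[0,0,8]],[[0,0,0],[0,0,11]],[[0,0,0],[0,0,11]],[[0,0,0],[0,0,11]]]'
python3 - <<'E'
from h import *
for i in range(4):
    c=ctrl.camera('wrist'); o=ctrl.get_obs(); print(o['moment'].round(3),o['force'].round(2))
plan(.5140,-.1684,.0648,17)
im=cv2.cvtColor(c['color'],cv2.COLOR_RGB2BGR)
cv2.imwrite('pics/w17.png',im)
cv2.imwrite('pics/r4.png',cv2.convertScaleAbs(rect(c,im),alpha=1.6))
E
```

```text
t: 22.07
tool_pos: [0.5146, -0.1691, 0.065]
eef_rot: [1.859, 2.532, -0.0]
force: [-0.2, -3.0, -0.6]
opening: 0.0263
[-0.633 -0.077  0.22 ] [-0.35 -3.43 -0.14]
[-0.533 -0.032  0.166] [-0.29 -4.01 -1.37]
[-0.569 -0.104  0.212] [-0.58 -3.4  -0.87]
[-0.563 -0.086  0.187] [-0.41 -3.35 -0.91]
t 22.27 pos [ 0.5146 -0.169   0.065 ] toolyaw 17.37 tilt [ 0.e+00 -2.e-04 -1.e+00] F [-0.41 -3.35 -0.91] op 0.027 j [-0.36  0.19  2.05 -0.    0.91 -0.67]
ROW [ 0.8 -0.4  0.2] [-0.    0.01  0.37]
```

View pics/r4.png

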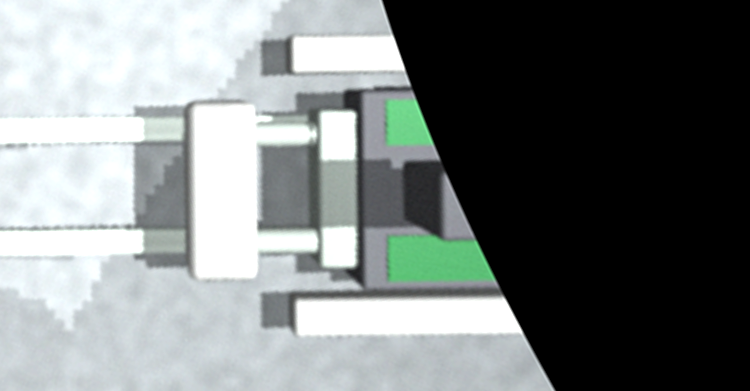

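```bash
cat > edges.py <<'E'
import cv2,numpy as np,sys
for f in sys.argv[1:]:
    a=cv2.imread('pics/'+f)
    g=cv2.cvtColor(a,cv2.COLOR_BGR2GRAY).astype(float)
    def edge(rows,lo,hi,sgn,img=g):
        p=cv2.GaussianBlur(img[rows[0]:rows[1]].mean(0)[None],(0,0),2)[0]; d=np.gradient(p)*sgn; i=lo+np.argmax(d[lo:hi]); 
        w=np.clip(d[i-3:i+4],0,None); return (w*np.arange(i-3,i+4)).sum()/w.sum()
    gr=a[:,:,1].astype(float)-a[:,:,2]
    bf=edge((160,215),225,285,-1); br=edge((252,263),290,345,1); br2=edge((120,150),290,345,1); cg=edge((245,275),360,400,1,gr); rail=edge((300,325),280,305,1)
    print(f,'block',bf.round(1),'bar',br.round(1),'green',cg.round(1),'rail',rail.round(1),'| bar-block',(br-bf).round(1),'green-block',(cg-bf).round(1),'block-rail',(bf-rail).round(1),'green-rail',(cg-rail).round(1))
E
python3 edges.py r1.png r2.png r3.png r4.png
python3 -m creep '[[[0,0,0],[0,0,4]],[[0,0,0],[0,0,8]],[[0,0,0],[0,0,12]],[[0,0,0],[0,0,12]],[[0,0,0],[0,0,12]]]'
python3 - <<'E'
from h import *
for i in range(4):
    c=ctrl.camera('wrist'); o=ctrl.get_obs(); print(o['moment'].round(3),o['force'].round(2))
plan(.5140,-.1684,.0648,5)
im=cv2.cvtColor(c['color'],cv2.COLOR_RGB2BGR)
cv2.imwrite('pics/w18.png',im)
cv2.imwrite('pics/r5.png',cv2.convertScaleAbs(rect(c,im),alpha=1.6))
E
python3 edges.py r5.png
```

```text
r1.png block 234.9 bar 304.8 green 372.2 rail 290.2 | bar-block 69.9 green-block 137.3 block-rail -55.2 green-rail 82.0
r2.png block 243.1 bar 312.0 green 379.2 rail 292.2 | bar-block 68.9 green-block 136.1 block-rail -49.1 green-rail 87.0
r3.png block 258.8 bar 320.0 green 386.8 rail 294.0 | bar-block 61.2 green-block 128.1 block-rail -35.2 green-rail 92.8
r4.png block 259.1 bar 321.1 green 387.8 rail 295.1 | bar-block 62.0 green-block 128.7 block-rail -36.0 green-rail 92.7
t: 22.68
tool_pos: [0.5146, -0.169, 0.065]
eef_rot: [2.113, 2.324, -0.0]
force: [-0.0, -3.4, -1.2]
opening: 0.0268
[-0.638 -0.052  0.23 ] [-0.66 -4.49 -1.25]
[-0.711 -0.024  0.2  ] [-0.59 -3.87 -1.31]
[-0.657 -0.029  0.219] [-1.14 -4.36 -0.57]
[-0.721  0.007  0.171] [-0.34 -4.95 -0.71]
t 22.88 pos [ 0.5146 -0.169   0.065 ] toolyaw 5.38 tilt [-1.e-04 -2.e-04 -1.e+00] F [-0.34 -4.95 -0.71] op 0.0265 j [-0.36  0.19  2.05 -0.    0.91 -0.46]
ROW [ 0.7 -0.5  0.2] [-0.    0.01  0.38]
r5.png block 263.9 bar 321.8 green 387.2 rail 296.0 | bar-block 57.9 green-block 123.2 block-rail -32.1 green-rail 91.2
```

View pics/r5.png

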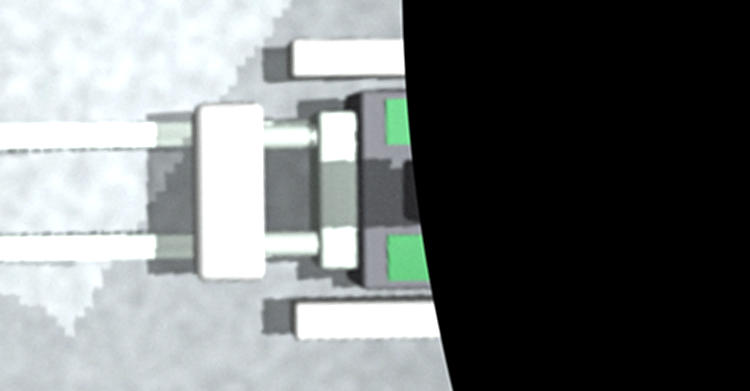

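```bash
python3 -m creep '[[[0,0,0],[0,0,4]],[[0,0,0],[0,0,8]],[[0,0,0],[0,0,9.5]],[[0,0,0],[0,0,9.5]],[[0,0,0],[0,0,9.5]]]'
python3 - <<'E'
from h import *
for i in range(4):
    c=ctrl.camera('wrist'); o=ctrl.get_obs(); print(o['moment'].round(3),o['force'].round(2))
plan(.5140,-.1684,.0648,-4)
im=cv2.cvtColor(c['color'],cv2.COLOR_RGB2BGR)
cv2.imwrite('pics/w19.png',im)
cv2.imwrite('pics/r6.png',cv2.convertScaleAbs(rect(c,im),alpha=1.6))
E
python3 edges.py r6.png
```

```text
t: 23.3
tool_pos: [0.5146, -0.169, 0.0651]
eef_rot: [2.299, 2.14, -0.0]
force: [-0.8, -3.7, -0.9]
opening: 0.0267
[-0.764 -0.029  0.2  ] [-1.55 -4.46 -1.58]
[-0.737 -0.022  0.202] [-0.91 -4.65 -1.14]
[-0.791 -0.015  0.251] [-1.48 -3.96 -0.76]
[-0.76   0.031  0.253] [-0.95 -5.47 -1.21]
t 23.5 pos [ 0.5146 -0.169   0.065 ] toolyaw -4.15 tilt [ 0.e+00 -2.e-04 -1.e+00] F [-0.95 -5.47 -1.21] op 0.0266 j [-0.36  0.19  2.05 -0.    0.91 -0.29]
ROW [ 0.6 -0.6  0.2] [ 0.    0.01 -0.15]
r6.png block 269.7 bar 321.9 green 387.1 rail 296.0 | bar-block 52.2 green-block 117.3 block-rail -26.3 green-rail 91.1
```

View pics/r6.png

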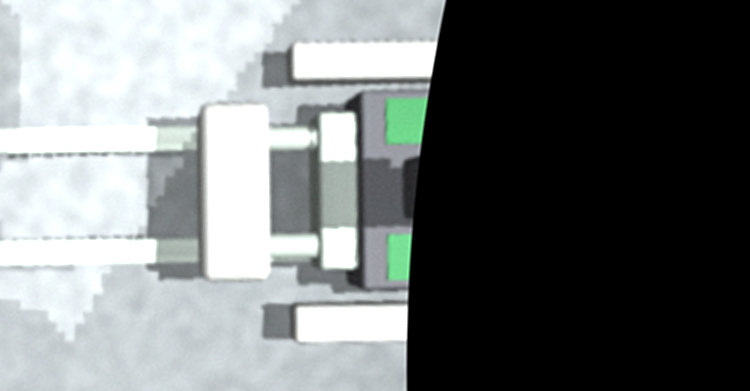

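```bash
python3 - <<'E'
from h import *
c=dict(mtx=np.array([[325.2,0,274.],[0,325.2,204.9],[0,0,1]]),pose=np.load('w13.npy'))
for n in ['w13','w19']:
    r=rect(c,cv2.imread(f'pics/{n}.png')); g=cv2.cvtColor(r,cv2.COLOR_BGR2GRAY).astype(float)
    p=cv2.GaussianBlur(g[170:210].mean(0)[None],(0,0),1.5)[0]; d=np.gradient(p)
    idx=[i for i in range(100,420) if abs(d[i])>2.5 and abs(d[i])==abs(d[i-4:i+5]).max()]
    print(n,[(i,round(d[i],1)) for i in idx])
    cv2.imwrite(f'pics/q_{n}.png',cv2.convertScaleAbs(r[:,100:450],alpha=1.6))
a=np.vstack([cv2.imread('pics/q_w13.png')[60:300],cv2.imread('pics/q_w19.png')[60:300]]); cv2.imwrite('pics/q.png',a)
E
```

```text
w13 [(143, np.float64(12.0)), (205, np.float64(-12.5)), (216, np.float64(-10.6)), (268, np.float64(-4.5)), (276, np.float64(7.9)), (313, np.float64(-13.2)), (357, np.float64(-5.3)), (388, np.float64(9.8)), (417, np.float64(-18.2))]
w19 [(148, np.float64(-9.8)), (206, np.float64(12.4)), (270, np.float64(-22.0)), (310, np.float64(-4.3)), (321, np.float64(8.2)), (358, np.float64(-13.7)), (404, np.float64(-5.8)), (417, np.float64(-4.9))]
```

View pics/q.png

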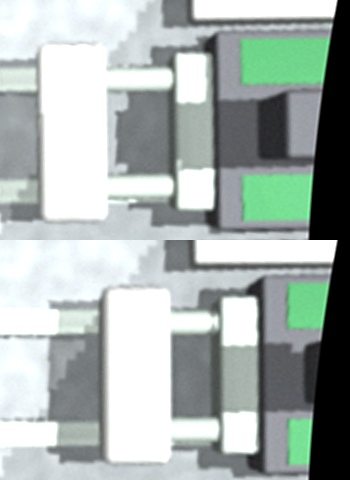

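```bash
python3 -m creep '[[[0,0,0],[0,0,0]],[[0,0,0],[0,0,0]],[[0,0,0],[0,0,0]],[[0,0,0],[0,0,0]]]' 44
python3 -m creep '[[[0,0,-15],[0,0,0]],[[0,0,-40],[0,0,0]],[[0,0,-70],[0,0,0]],[[0,0,-105],[0,0,0]],[[0,0,-130],[0,0,0]],[[0,0,-130],[0,0,0]],[[0,0,-130],[0,0,0]],[[0,0,-130],[0,0,0]],[[0,0,-130],[0,0,0]]]'
python3 - <<'E'
from h import *
for i in range(5): c=snap('wrist','w20.png')
im=cv2.imread('pics/w20.png')
r=rect(c,im,y0=-.215,y1=.03); cv2.imwrite('pics/r7.png',cv2.convertScaleAbs(r[:, 0:1225],alpha=1.5)[:, :].copy() if 0 else cv2.resize(cv2.convertScaleAbs(r,alpha=1.5),None,fx=.64,fy=.64))
cv2.imwrite('pics/r8.png',cv2.convertScaleAbs(rect(c,im),alpha=1.6))
find(c,'wrist',['ring_mark','focus_ring','knob_top','clamp','cassette'])
plan(.5140,-.1684,.2,-4)
c=snap('top','top2.png'); find(c,'top',['ring_mark','cassette','slide_box','bottle','jar','petri_dish','beaker'])
E
python3 edges.py r8.png
```

```text
t: 23.83
tool_pos: [0.5146, -0.1683, 0.065]
eef_rot: [-2.301, -2.138, -0.001]
force: [0.5, 0.5, 0.0]
opening: 0.044
t: 24.58
tool_pos: [0.5133, -0.1683, 0.193]
eef_rot: [-2.299, -2.137, 0.002]
force: [0.3, -0.1, -0.5]
opening: 0.0442
wrist ring_mark 0.81 [ 0.485  -0.1564  0.0581]
wrist focus_ring 0.74 [ 0.5141 -0.1684  0.0488]
wrist focus_ring 0.26 [ 0.5105 -0.0211  0.0478]
wrist knob_top 0.92 [ 0.515  -0.1687  0.0754]
wrist clamp 0.6 [ 0.5108 -0.0425  0.0415]
wrist cassette 0.64 [ 0.5102 -0.0191  0.0519]
t 25.08 pos [ 0.5146 -0.1689  0.1949] toolyaw -4.19 tilt [-2.e-04  1.e-04 -1.e+00] F [-0.54 -0.32  0.84] op 0.0439 j [-0.36  0.04  1.94  0.    1.16 -0.29]
ROW [ 0.5 -0.6 -5.1] [-0.01 -0.   -0.19]
top ring_mark 0.53 [ 0.4792 -0.1563  0.0631]
top ring_mark 0.24 [ 0.509  -0.0746  0.0035]
top cassette 0.97 [ 0.511  -0.0187  0.0438]
top slide_box 0.94 [0.4714 0.2935 0.0043]
top jar 0.77 [ 0.5643 -0.4208 -0.0015]
top petri_dish 0.69 [ 0.3801 -0.3297  0.0032]
top beaker 0.94 [0.7231 0.2193 0.0046]
r8.png block 269.1 bar 322.1 green 386.1 rail 299.0 | bar-block 53.0 green-block 117.0 block-rail -29.9 green-rail 87.1
```

View pics/w20.png

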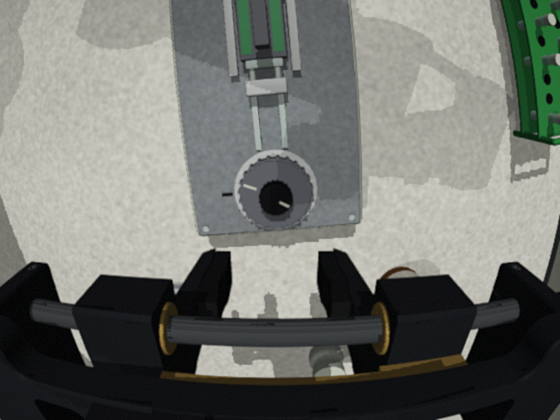

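View pics/r8.png

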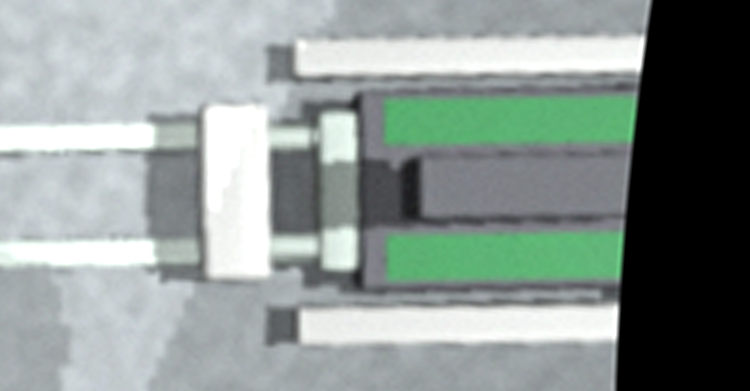

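```bash
python3 -m creep '[[[30,0,-10],[0,0,0]],[[55,0,-20],[0,0,0]],[[55,0,-20],[0,0,0]],[[55,0,-20],[0,0,0]],[[55,0,-20],[0,0,0]],[[55,0,-20],[0,0,0]]]'
python3 - <<'E'
from h import *
for i in range(4): c=snap('wrist','w21.png')
im=cv2.imread('pics/w21.png')
cv2.imwrite('pics/r9.png',cv2.convertScaleAbs(rect(c,im),alpha=1.5))
# ring, before and after on plane z=.061
c8=dict(mtx=c['mtx'],pose=np.load('w8.npy'))
k=dict(y0=-.21,y1=-.13,x0=.474,x1=.554,z=.061)
cv2.imwrite('pics/ring.png',cv2.convertScaleAbs(np.hstack([rect(c8,cv2.imread('pics/w8.png'),**k),rect(c,im,**k)]),alpha=1.6))
E
python3 edges.py r9.png
```

```text
t: 25.98
tool_pos: [0.5183, -0.1147, 0.2145]
eef_rot: [-2.301, -2.138, 0.001]
force: [-0.9, 0.0, -0.4]
opening: 0.044
r9.png block 271.0 bar 323.2 green 384.1 rail 304.0 | bar-block 52.2 green-block 113.2 block-rail -33.0 green-rail 80.1
```

View pics/r9.png

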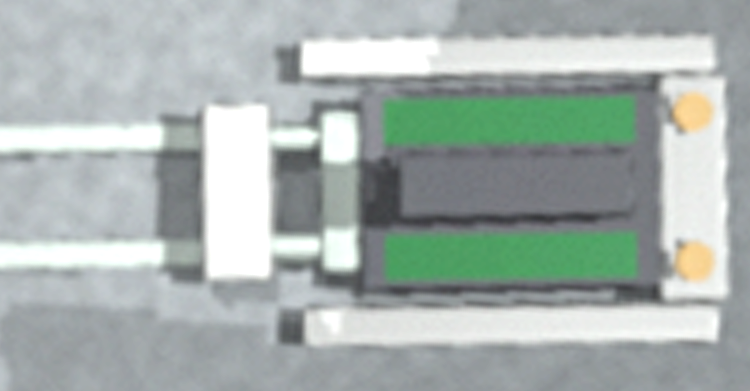

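View pics/ring.png

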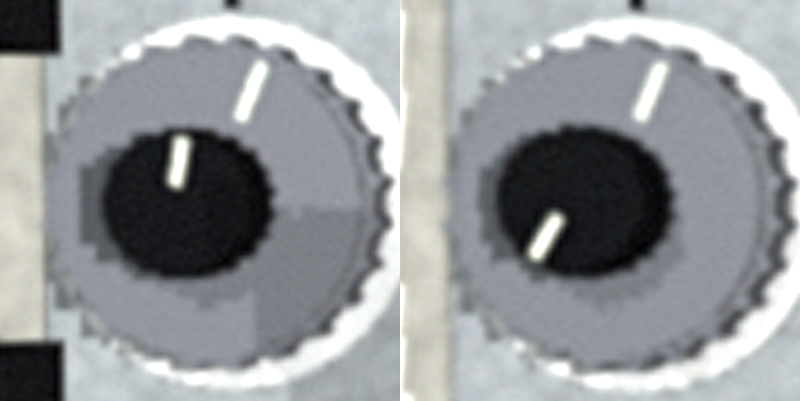

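```bash
python3 -c "
from workcell import ctrl
print(ctrl.finish_job(), ctrl.get_obs()['t'])"
```

```text
the job is handed in; nothing more can be done
the job is handed in; nothing more can be done
```

I set the ribbed cassette flat in the channel. Then I turned only the inner knob clockwise, in two grips, until the jaw held the cassette against the fence. I let go, moved clear and handed the job in at about 26 s.

**Clamping force:** my best estimate is 9 to 10 N, not a direct reading. The last pictures before and after letting go show the cassette touching the fence and the jaw spring compressed about 3.5 to 4 mm.
- One pair of edges in the picture gave 9 N and the other gave 10 N.
- The torque readings at the wrist were too noisy to add precision.

**Focus ring:** its index mark lies the same before and after to within what I could see, and the gripper registered no pressing on it.

**Other things:** the slide box, beaker, petri dish and jar were found within about 3 mm of where they started. The network did not find the bottle in the last top picture, so I did not check its final position by measurement; the arm never went near it.

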